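# Lock an end-grain board in the paring jig with its cam lever

### The arm

A 6-joint arm with a two-finger parallel gripper is mounted at the origin on the work surface. World frame = base frame: x ahead of the robot, y to its left, z up, the work surface at z = 0. Lengths are in m, angles in rad, forces in N, time in s.
With the tool pointing down it reaches from about 0.225 to 0.875 m from the base axis. Payload 3.4 kg.
Tool frame: the origin (TCP) lies at the very end of the fingers, on their centre line; the grasp point (between the pads) lies manip.pinch_z behind it (manip.pinch_z is the distance from the TCP to the grasp point, in m); z points along the fingers, y is the direction in which the jaws open and shut (so a half turn about z gives the same grasp; the last joint's range is limited). The gripper opens to 85 mm and grips with 20 to 120 N. Pads are 22 mm wide; open, the fingers measure 114 mm over their backs; the gripper's body (76 mm by 85 mm) begins 54 mm behind the grasp point. The pads swing forward as they close: fully open they stand 13 mm farther back than shut.
Start: joints at [1.015, 0.276, 1.505, -0, 1.361, -0.121], TCP at [0.242, 0.522, 0.231] pointing down, gripper open.
Joint ranges: [-2.89, 2.89], [-0.75, 2.08], [0.22, 2.7], [-1.18, 4.32], [0.11, 2.71], [-2.7, 2.7]. Speed limits (rad/s): [2.57, 2.57, 3.14, 3.14, 3.14, 3.14].

### API

Orientations are given as a unit quaternion [w, x, y, z].
In Python, from rig import manip, imaging, workorder gives the robot as it stands.
- The arm moves only by the tool apply_moves, never from a script. Its argument "moves" is one flat list of numbers, 7 for each row, row after row: the finger opening in m, from 0 to 0.0854, then the shift along the tool's x, y, z in m, then the turn, a rotation vector about the tool's x, y, z in rad. In form: [jaw, tx, ty, tz, rx, ry, rz, jaw, tx, ty, tz, rx, ry, rz, ...]. A call has exactly 8 rows; each row shifts and turns the pose as measured when the row begins, along the tool's axes as they then stand; what a row does not reach is not made up. A row lasts 1/12 s, in which the tool goes at most 41.7 mm and 7.16 degrees, less where a joint would pass 70% of its speed; a pose out of reach is approached as far as the arm can. A call with a gripper value outside its range is refused whole. The fingers move at their own pace and stop on an object; "newtons" is the grip in N (left out, the last holds). Time passes only in rows, so rows that do not move let the fingers close, or fill a call up. It gives the time, the measured TCP pose, the force and the opening at its end, in the units of the state.
- manip.get_state(): the state, without advancing time (a new reading comes with each control period).
- imaging.get_image(name): name is "scene" or "top" or "wrist"; returns a dict with "image" (400x640x3 uint8, red, green, blue), "range_z" (400x640 float32, m along the optical axis (not along the pixel's ray), 0 where there is no reading), "fx", "fy", "cx", "cy" (pixels), "R" (3x3) and "t" (3): a world point X has camera coordinates R X + t. Camera axes: x right, y down, z forward; pixel columns grow to the right and rows downward; lengths in m; the calibration is good to about 2 mm. A picture is of the moment at which its call begins.
- workorder.sign_off(): hands the job in, once; it reports no verdict.
The state is a dict: "clock": time; "qpos": joint angles; "qd": joint speeds; "effort": joint torques, N m; "position": TCP position; "ee_rot": TCP orientation; "contact_force": force on the tool from outside, world axes, zero at the start; "moment": the same for the moment, N m; "width": finger opening in m.
Only numpy, scipy, OpenCV 4.12 (cv2) and the standard library are available. Lean on these libraries where they do the work, as an engineer would, in place of code of your own. Each camera call takes 0.05 s, during which the arm holds its last target.

### The job

Get the chequered end-grain board ready for paring: push it fully home into the corner of the jig, flat against both the end stop and the side fence, and push the cam lever round clockwise until the cam wedges the board tight there and stays tight when you let go. Only push things: the board must stay down on the jig, and the chisel, mallet, glue bottle and sanding block are to be left where they are.

Things in the scene. Friction and masses are not known exactly. Their poses are not given: they have to be found in the camera images.
- jig: Plywood jig fixed to the bench: base 280 x 420 x 18 mm along its x, y, z. Origin: centre of the underside; x away from the robot (yaw up to 0.2 rad), y left, z up. Two brown wooden strips, tops 42 mm above the bench: end stop on the far side, face at x = +95 mm, from y = 0 to 165 mm; side fence on the left, face at y = +165 mm, from x = -115 to +135 mm.
- corner (a point): The inner corner of the jig where the faces of end stop and side fence meet, at the height of the base's upper side (jig frame: x = 95, y = 165, z = 18 mm). Axes as the jig's. The board's far left corner belongs here; the board's origin is then at x = -65, y = -80 mm from this point, its axes parallel to the jig's.
- board: Loose chequered end-grain wooden board, 130 (x) x 160 (y) x 30 mm (z), about 0.45 kg, flat on the jig's base. Origin: centre of its underside; axes roughly the jig's (within 0.04 rad). It starts 10 to 35 mm short of the end stop and 5 to 11 mm short of the side fence. It slides under a push of 2 to 4 N.
- cam_lever: Dark wooden cam lever right of the board, turning on an upright bolt at jig x = 55, y = -40 mm. Origin: on the pivot axis, at the underside, 20 mm above the bench; 22 mm thick, nut and bolt 15 mm higher. Its x axis runs along the straight arm, 22 mm wide, centred on that axis, round end 150 mm from the pivot. Bolt friction is about 0.12 N m, so it stays where it is left.
- cam_centre (a point): Centre of the lever's round cam disc (radius 40 mm, thickness of the lever), at its underside; 10.4 mm along the arm's x and -6 mm in its y from the pivot. As the arm turns clockwise seen from above, the disc moves out towards the board (jig +y); with the board home it touches at an arm direction of about -175 degrees in the jig's frame.
- push_point (a point): Middle of the arm's upper side, 110 mm from the pivot, 42 mm above the bench; axes as the lever's. Arm directions in the jig's frame (0 = jig x, anticlockwise positive): at the start -80 to -98 degrees, pointing right; pushed clockwise it swings towards the robot under 1 to 2 N; the cam is firmly tight at about -177 to -181 degrees, where a push of some 10 N is needed here.
- chisel: Chisel with blue plastic handle, 275 mm long, 26 mm high, lying beyond the jig on the bench. Origin: underside, near where the blade meets the handle; x towards the blade's tip. Leave alone.
- mallet: Joiner's wooden mallet lying left of the jig: head 68 x 125 x 68 mm, handle along its -x, 305 mm over all. Origin: underside, 115 mm from the head's centre. Leave alone.
- glue: Yellow glue bottle, 62 mm diameter, 165 mm tall, standing right of the jig. Origin: centre of its underside. Leave alone.
- sanding_block: Cork sanding block 110 x 60 x 32 mm lying right of the jig. Origin: centre of its underside. Leave alone.
Not all that is in view belongs to the job. What is meant by the board is not red, and is the smaller of those in its own colour.

How it is judged:
By the outcome, as a careful person would: the job done as asked, in the order asked, and still so for the second after the job is handed in, with the robot touching nothing.
It also fails if it takes over 58 s, if anything falls off the work surface, if the arm or the gripper's body presses on something with over 40 N, if the wrist force passes 120 N, or if a joint passes its speed limit or range.

## Working session

There is one attempt and no reset: what is moved stays moved. The work goes in short steps, Python scripts to look and compute and a tool call to move; the robot and the scene stay as the last step left them, time stands still between calls to the robot, and variables do not carry over. Pictures are saved under pics/ and viewed, and the job is handed in when it is done.

Besides the shell and the picture viewer there is one more tool, called after "Call:" by a JSON object that holds its "api" and its "payload". apply_moves: Moves the arm, as the interface text tells. Its arguments: {"type":"object","properties":{"moves":{"type":"array"},"newtons":{"type":"number"}},"required":["moves"]}

```bash
mkdir -p pics; ls; python3 - <<'E'
from rig import manip, imaging
import cv2, pickle
print(manip.get_state(), manip.pinch_z)
for n in ["scene","top"]:
    d=imaging.get_image(n); pickle.dump(d,open(f"pics/{n}0.pkl","wb"))
    cv2.imwrite(f"pics/{n}0.png",d["image"][:,:,::-1]); print(n,d["R"],d["t"],d["fx"],d["cx"],d["cy"])
E
```

```text
pics
{'clock': 0.0, 'qpos': array([ 1.01500023e+00,  2.76610835e-01,  1.50609877e+00,  1.36299239e-06,
        1.36069385e+00, -1.21003735e-01]), 'qd': array([-9.08541489e-04, -5.12502543e-05, -2.95214068e-04,  2.81075468e-04,
       -7.74512198e-04, -9.50284566e-04]), 'effort': array([-1.86695652e-04, -4.16775298e+01, -2.45805931e+01, -3.92038173e-04,
        1.09562755e-02,  4.43771953e-06]), 'position': array([0.24193936, 0.52106333, 0.23044436]), 'ee_rot': array([-3.01201270e-04,  2.15687878e-01,  9.76461940e-01, -8.53829855e-04]), 'contact_force': array([-0.20638589,  0.22464405, -0.19481851]), 'moment': array([-0.04172767,  0.03027771, -0.00012147]), 'width': 0.08534631030337064} 0.0187
scene [[-0.34537651  0.93846309  0.00144682]
 [ 0.64000005  0.23666209 -0.73102051]
 [-0.68637818 -0.25155135 -0.68235395]] [ 0.12228865 -0.27981216  1.68882556] 491.9277165832762 311.8834734777222 198.08826001649268
top [[ 0.02041639 -0.99976711  0.00699234]
 [-0.98205147 -0.02136528 -0.18739916]
 [ 0.18750491 -0.00304083 -0.98225896]] [0.03017144 0.50880044 1.00326542] 413.7693354032077 324.192777125189 195.5574286679737
```

View pics/scene0.png

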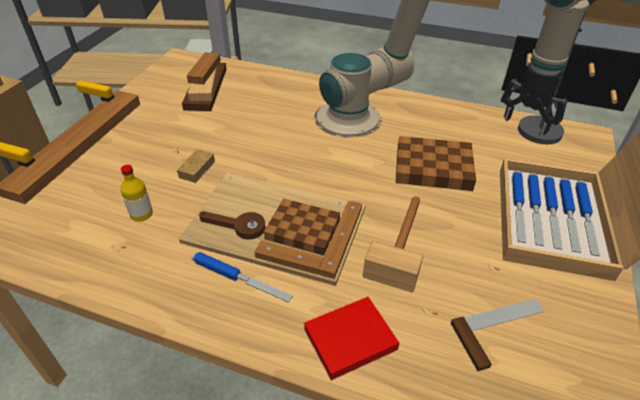

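View pics/top0.png

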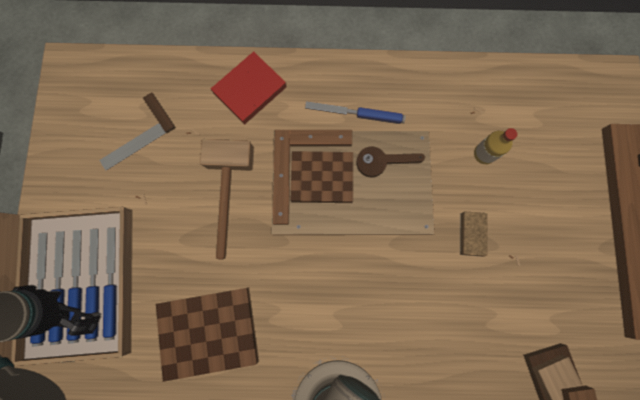

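```bash
cat > h.py <<'E'
import numpy as np, cv2, pickle
def px2w(d,u,v,z):
    u=np.asarray(u,float);v=np.asarray(v,float)
    r=np.stack([(u-d["cx"])/d["fx"],(v-d["cy"])/d["fy"],np.ones_like(u)],-1)@d["R"]
    c=-d["R"].T@d["t"]
    return c+r*((z-c[2])/r[...,2])[...,None]
def cloud(d):
    v,u=np.mgrid[:400,:640]; Z=d["range_z"]
    P=np.stack([(u-d["cx"])/d["fx"]*Z,(v-d["cy"])/d["fy"]*Z,Z],-1)
    return (P-d["t"])@d["R"]
def ortho(d,z,x0,x1,y0,y1,s):  # s px per m; up=+x, left=+y
    H=int((x1-x0)*s);W=int((y1-y0)*s)
    r,c=np.mgrid[:H,:W]; X=x1-(r+.5)/s; Y=y1-(c+.5)/s
    q=np.stack([X,Y,np.full_like(X,z)],-1)@d["R"].T+d["t"]
    u=d["fx"]*q[...,0]/q[...,2]+d["cx"];v=d["fy"]*q[...,1]/q[...,2]+d["cy"]
    return cv2.remap(d["image"],u.astype(np.float32),v.astype(np.float32),cv2.INTER_CUBIC)
E
python3 - <<'E'
from h import *
for n in ["top","scene"]:
    d=pickle.load(open(f"pics/{n}0.pkl","rb"))
    o=ortho(d,0.045,0.36,0.66,-0.24,0.16,2000)
    for i in range(0,800,100): cv2.line(o,(i,0),(i,6),(255,0,255),1); 
    for i in range(0,600,100): cv2.line(o,(0,i),(6,i),(255,0,255),1)
    cv2.imwrite(f"pics/o_{n}0.png",o[:,:,::-1])
    P=cloud(d); m=(P[...,0]>.36)&(P[...,0]<.66)&(P[...,1]>-.24)&(P[...,1]<.16)
    print(n,np.histogram(P[m][:,2],bins=np.arange(0,.08,.004)))
E
```

```text
top (array([1419,   43,   13, 1718, 5766, 1073,   81,   99,   89,  574, 1614,
       2019, 1138,   30,    4,    1,    0,    0,    0]), array([0.   , 0.004, 0.008, 0.012, 0.016, 0.02 , 0.024, 0.028, 0.032,
       0.036, 0.04 , 0.044, 0.048, 0.052, 0.056, 0.06 , 0.064, 0.068,
       0.072, 0.076]))
scene (array([ 239,    2,   81, 1851, 2190,  233,  135,  161,  151,  766, 1069,
       1760,  413,    6,    4,    0,    0,    0,    0]), array([0.   , 0.004, 0.008, 0.012, 0.016, 0.02 , 0.024, 0.028, 0.032,
       0.036, 0.04 , 0.044, 0.048, 0.052, 0.056, 0.06 , 0.064, 0.068,
       0.072, 0.076]))
```

```bash
sleep 0
```

```text
(no output)
```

View pics/o_top0.png

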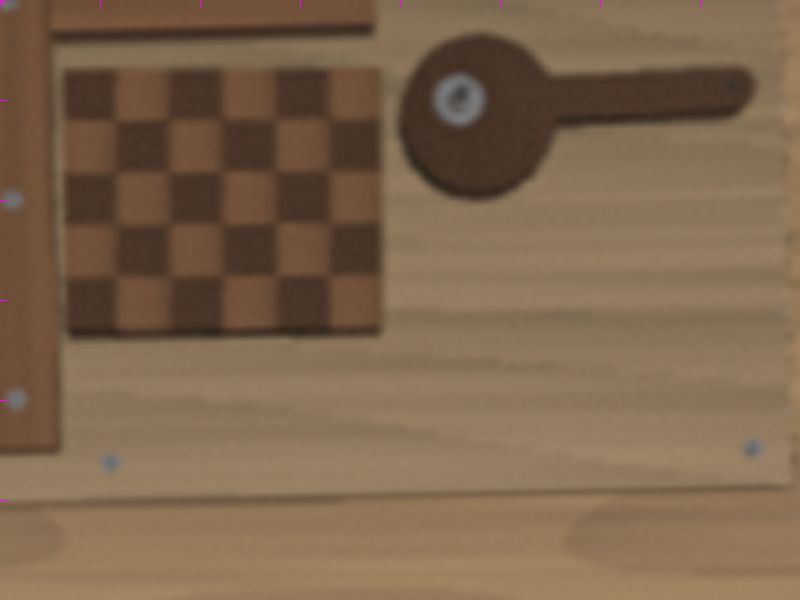

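View pics/o_scene0.png

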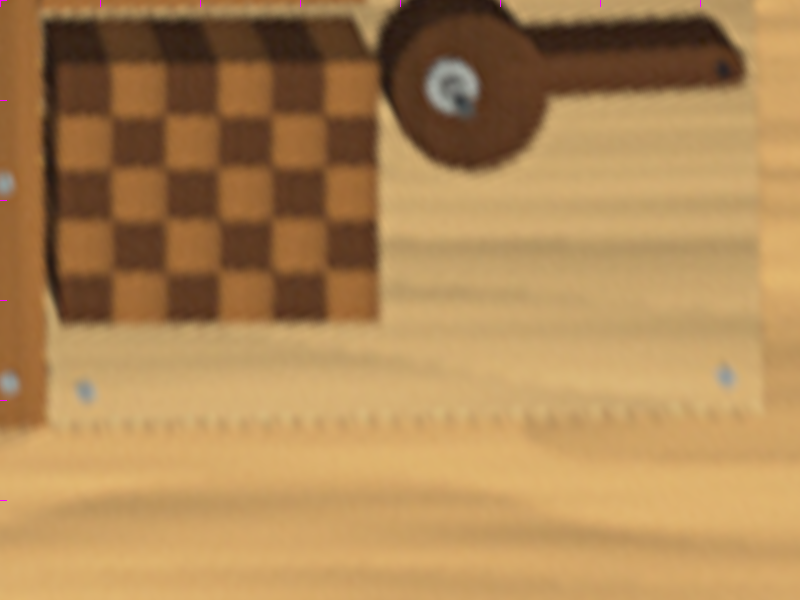

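```bash
python3 - <<'E'
from h import *
d=pickle.load(open("pics/top0.pkl","rb")); P=cloud(d)
m=(P[...,2]>.08)&(P[...,1]<-.15)&(P[...,1]>-.4)&(P[...,0]>.4)&(P[...,0]<.75)
Q=P[m]; print(len(Q),np.percentile(Q,[2,50,98],axis=0))
for n in ["top","scene"]:
    d=pickle.load(open(f"pics/{n}0.pkl","rb")); P=cloud(d)
    I=d["image"].astype(int)
    # lever mask: dark brown z .035-.05 right of board
    m=(P[...,2]>.034)&(P[...,2]<.052)&(P[...,1]<-.036)&(P[...,1]>-.24)&(P[...,0]>.5)&(P[...,0]<.68)
    Q=P[m]; print(n,len(Q),Q.min(0),Q.max(0),np.median(Q[Q[:,1]<-.15],0))
print(px2w(pickle.load(open("pics/top0.pkl","rb")),[368],[159],.057))
E
```

```text
576 [[ 0.61317273 -0.39821744  0.08282522]
 [ 0.63541732 -0.37971951  0.11636927]
 [ 0.6655777  -0.36147851  0.16631767]]
top 1033 [ 0.56539508 -0.21961693  0.03423534] [ 0.64516239 -0.0422417   0.05199082] [ 0.61526607 -0.18365875  0.04160659]
scene 861 [ 0.57038254 -0.21456526  0.0340353 ] [ 0.65150691 -0.03817582  0.05187135] [ 0.62539047 -0.18159498  0.03961403]
[[ 0.6041673  -0.06941894  0.057     ]]
```

Call:
{"api": "apply_moves", "payload": {"moves": [0,0,0,0,0,0,-0.115,0,0,0,0,0,0,-0.115,0,0,0,0,0,0,-0.115,0,0,0,0,0,0,-0.115,0,-0.019,-0.035,0,0,0,0,0,-0.019,-0.035,0,0,0,0,0,-0.019,-0.035,0,0,0,0,0,-0.019,-0.035,0,0,0,0], "newtons": 40}}

```text
clock: 0.77
position: [0.322, 0.3863, 0.2254]
ee_rot: [-0.004, -0.031, 1.0, -0.002]
contact_force: [0.5, 0.3, -0.3]
width: -0.0
```

Call:
{"api": "apply_moves", "payload": {"moves": [0,-0.019,-0.036,0,0,0,0.02,0,-0.019,-0.036,0,0,0,0.02,0,-0.019,-0.036,0,0,0,0,0,-0.019,-0.036,0,0,0,0,0,-0.019,-0.036,0,0,0,0,0,-0.019,-0.036,0,0,0,0,0,-0.019,-0.036,0,0,0,0,0,-0.019,-0.036,0,0,0,0]}}

```text
clock: 1.43
position: [0.4823, 0.0934, 0.223]
ee_rot: [-0.005, -0.012, 1.0, -0.002]
contact_force: [0.1, 0.9, -0.9]
width: 0.0005
```

```bash
cat > st.py <<'E'
from rig import manip
import numpy as np
from scipy.spatial.transform import Rotation as Ro
s=manip.get_state(); q=s["ee_rot"]; R=Ro.from_quat([q[1],q[2],q[3],q[0]]).as_matrix()
print(s["clock"],s["position"].round(4),"F",s["contact_force"].round(1)); print(R.round(4)); print(s["qpos"].round(2))
E
python3 st.py
```

```text
1.4333 [0.4823 0.0934 0.223 ] F [ 0.1  0.9 -0.9]
[[-0.9997 -0.0234 -0.0106]
 [-0.0234  0.9997 -0.0042]
 [ 0.0107 -0.004  -0.9999]]
[ 0.05  0.16  1.68 -0.    1.31 -1.54]
```

Call:
{"api": "apply_moves", "payload": {"moves": [0,-0.0155,-0.038,0,0,0,0,0,-0.0155,-0.038,0,0,0,0,0,-0.0155,-0.038,0,0,0,0,0,-0.0155,-0.038,0,0,0,0,0,0,0,0,0,0,0,0,0,0,0.02,0,0,0,0,0,0,0.02,0,0,0,0,0,0,0.02,0,0,0]}}

```text
clock: 2.1
position: [0.5539, -0.0728, 0.1623]
ee_rot: [-0.001, -0.005, 1.0, -0.005]
contact_force: [-0.2, -0.0, 0.3]
width: -0.0001
```

```bash
python3 st.py; python3 - <<'E'
from rig import imaging
import cv2,pickle
for n in ["top","wrist"]:
    d=imaging.get_image(n); pickle.dump(d,open(f"pics/{n}1.pkl","wb")); cv2.imwrite(f"pics/{n}1.png",d["image"][:,:,::-1])
E
```

```text
2.1 [ 0.5539 -0.0728  0.1623] F [-0.2 -0.   0.3]
[[-1.     -0.0092 -0.001 ]
 [-0.0092  0.9999 -0.01  ]
 [ 0.0011 -0.01   -0.9999]]
[-0.25  0.3   1.65 -0.01  1.19 -1.82]
```

View pics/wrist1.png

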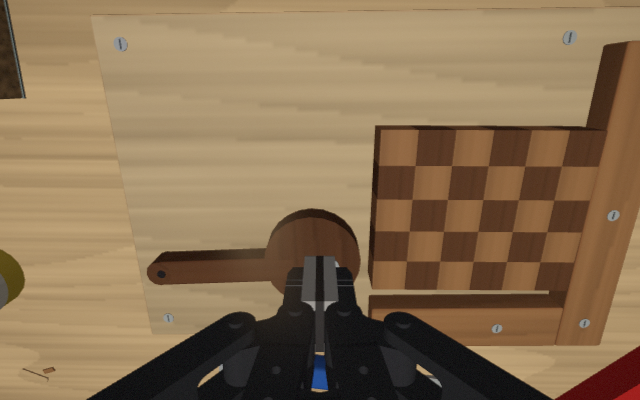

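```bash
python3 - <<'E'
from h import *
d=pickle.load(open("pics/wrist1.pkl","rb")); 
o=ortho(d,0.045,0.40,0.67,-0.24,0.16,2000)
for i in range(0,800,100): cv2.line(o,(i,0),(i,6),(255,0,255),1)
cv2.imwrite("pics/o_wrist1.png",o[:,:,::-1]); print(-d["R"].T@d["t"])
E
```

```text
[ 0.46799054 -0.07109497  0.30211605]
```

View pics/o_wrist1.png

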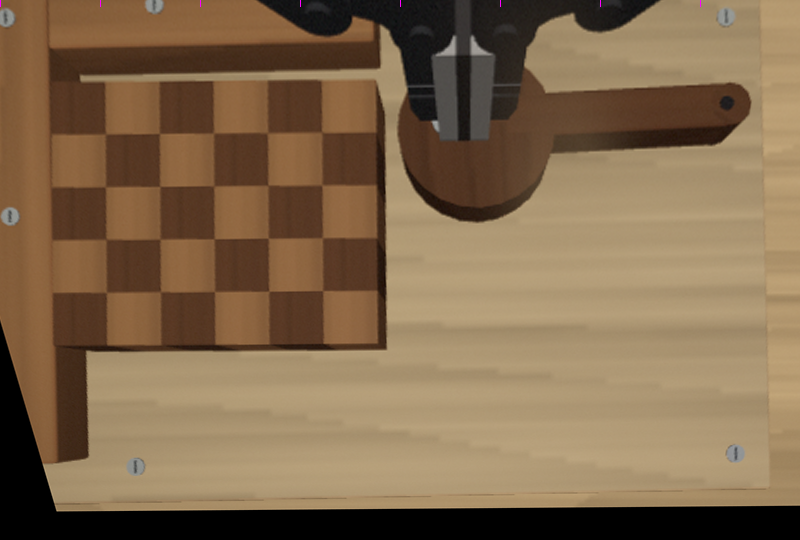

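Call:
{"api": "apply_moves", "payload": {"moves": [0,0.006,0.009,0,0,0,-0.014,0,0.005,0.009,0.02,0,0,0,0,0,0,0.025,0,0,0,0,0,0,0.025,0,0,0,0,0,0,0.02,0,0,0,0,0,0,0.01,0,0,0,0,0,0,0,0,0,0,0,0,0,0,0,0,0]}}

```text
clock: 2.87
position: [0.5409, -0.0482, 0.0653]
ee_rot: [0.001, -0.016, 1.0, -0.004]
contact_force: [-0.0, 0.0, -0.2]
width: 0.0001
```

```bash
python3 st.py
```

```text
2.8667 [ 0.5409 -0.0482  0.0653] F [-0.   0.  -0.2]
[[-0.9995 -0.0317  0.0022]
 [-0.0317  0.9995 -0.008 ]
 [-0.0019 -0.0081 -1.    ]]
[-0.21  0.37  1.82 -0.01  0.95 -1.81]
```

Call:
{"api": "apply_moves", "payload": {"moves": [0,-0.002,-0.006,0,0,0,0.008,0,0,0,0,0,0,0,0,0,0,0.012,0,0,0,0,0,0,0.01,0,0,0,0,0,0,0.008,0,0,0,0,0,0,0.003,0,0,0,0,0,0,0,0,0,0,0,0,0,0,0,0,0]}}

```text
clock: 3.53
position: [0.5498, -0.0564, 0.0383]
ee_rot: [0.008, -0.011, 1.0, -0.006]
contact_force: [-0.5, 0.5, 0.9]
width: -0.0003
```

```bash
python3 st.py
```

```text
3.5333 [ 0.5498 -0.0564  0.0383] F [-0.5  0.5  0.9]
[[-0.9996 -0.0227  0.0169]
 [-0.0228  0.9997 -0.0113]
 [-0.0166 -0.0116 -0.9998]]
[-0.22  0.41  1.84 -0.01  0.87 -1.81]
```

Call:
{"api": "apply_moves", "payload": {"moves": [0,0.006,0,0.004,-0.011,0.016,0,0,0,0,0.004,0,0,0,0,0,0.004,0,0,0,0,0,0,0.004,0,0,0,0,0,0,0.004,0,0,0,0,0,0,0.004,0,0,0,0,0,0,0.004,0,0,0,0,0,0,0,0,0,0,0]}}

```text
clock: 4.2
position: [0.5454, -0.0387, 0.0308]
ee_rot: [0.002, -0.013, 1.0, -0.004]
contact_force: [-0.5, 0.1, -0.1]
width: -0.0003
```

```bash
python3 st.py
```

```text
4.2 [ 0.5454 -0.0387  0.0308] F [-0.5  0.1 -0.1]
[[-0.9997 -0.0259  0.0045]
 [-0.0259  0.9996 -0.0074]
 [-0.0043 -0.0075 -1.    ]]
[-0.19  0.42  1.85 -0.01  0.87 -1.79]
```

Call:
{"api": "apply_moves", "payload": {"moves": [0,0,0.003,0,0,0,0,0,0,0.003,0,0,0,0,0,0,0.003,0,0,0,0,0,0,0.003,0,0,0,0,0,0,0.003,0,0,0,0,0,0,0.002,0,0,0,0,0,0,0.002,0,0,0,0,0,0,0,0,0,0,0]}}

```text
clock: 4.87
position: [0.5474, -0.0389, 0.0315]
ee_rot: [0.004, -0.023, 0.999, -0.024]
contact_force: [0.4, -0.3, -0.3]
width: 0.0001
```

```bash
python3 st.py;python3 - <<'E'
from rig import imaging
import cv2,pickle
from h import *
d=imaging.get_image("top"); pickle.dump(d,open(f"pics/top2.pkl","wb"))
o=ortho(d,0.045,0.40,0.67,-0.24,0.16,2000)
cv2.imwrite("pics/o_top2.png",o[:,:,::-1])
E
```

```text
4.8667 [ 0.5474 -0.0389  0.0315] F [ 0.4 -0.3 -0.3]
[[-0.9989 -0.0458  0.0092]
 [-0.0462  0.9978 -0.0477]
 [-0.007  -0.0481 -0.9988]]
[-0.17  0.42  1.85 -0.06  0.86 -1.75]
```

View pics/o_top2.png

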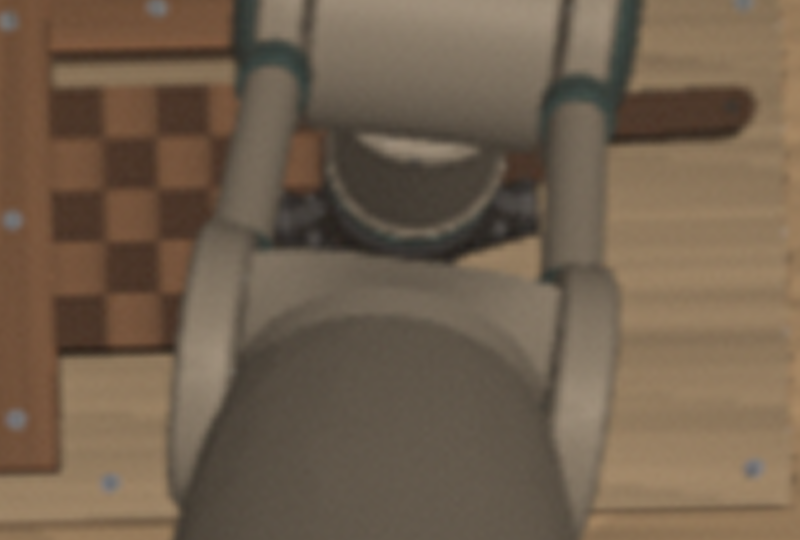

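Call:
{"api": "apply_moves", "payload": {"moves": [0,0,-0.008,-0.002,-0.024,0.004,0.011,0,0,-0.004,0,-0.024,0.003,0.011,0,0.02,0,0,0,0,0,0,0.03,0,0,0,0,0,0,0.025,0,0,0,0,0,0,0.01,0,0,0,0,0,0,0,0,0,0,0,0,0,0,0,0,0,0,0]}}

```text
clock: 5.58
position: [0.4627, -0.0473, 0.0345]
ee_rot: [0.003, -0.011, 1.0, 0.005]
contact_force: [0.5, -1.1, 0.4]
width: -0.0003
```

```bash
python3 st.py
```

```text
5.5833 [ 0.4627 -0.0473  0.0345] F [ 0.5 -1.1  0.4]
[[-0.9998 -0.0212  0.0055]
 [-0.0212  0.9997  0.0098]
 [-0.0057  0.0096 -0.9999]]
[-0.26  0.32  2.02  0.02  0.8  -1.86]
```

Clear of the board; now along its near edge to mid-width.

Call:
{"api": "apply_moves", "payload": {"moves": [0,0,0.025,0,0.01,0.005,0,0,0,0.03,0,0,0,0,0,0,0.03,0,0,0,0,0,0,0.012,0.001,0,0,0,0,0,0,0,0,0,0,0,-0.006,0,0,0,0,0,0,-0.006,0,0,0,0,0,0,0,0,0,0,0,0]}}

```text
clock: 6.25
position: [0.4892, 0.0538, 0.036]
ee_rot: [0.009, -0.009, 1.0, -0.0]
contact_force: [0.1, 0.3, 1.3]
width: 0.0001
```

```bash
python3 st.py
```

```text
6.25 [0.4892 0.0538 0.036 ] F [0.1 0.3 1.3]
[[-9.997e-01 -1.840e-02  1.860e-02]
 [-1.840e-02  9.998e-01 -4.000e-04]
 [-1.860e-02 -8.000e-04 -9.998e-01]]
[-0.03  0.34  1.97  0.    0.81 -1.62]
```

Call:
{"api": "apply_moves", "payload": {"moves": [0,-0.003,0,0.002,0,0.018,-0.005,0,-0.004,0,0.001,0,0,0,0,-0.004,0,0,0,0,0,0,-0.004,0,0,0,0,0,0,-0.004,0,0,0,0,0,0,-0.004,0,0,0,0,0,0,-0.004,0,0,0,0,0,0,-0.003,0,0,0,0,0]}}

```text
clock: 6.92
position: [0.5069, 0.0504, 0.0298]
ee_rot: [-0.018, -0.008, 1.0, 0.0]
contact_force: [-10.5, 1.8, 7.8]
width: 0.0006
```

```bash
python3 st.py
```

```text
6.9167 [0.5069 0.0504 0.0298] F [-10.5   1.8   7.8]
[[-9.992e-01 -1.690e-02 -3.600e-02]
 [-1.690e-02  9.999e-01  3.000e-04]
 [ 3.590e-02  9.000e-04 -9.994e-01]]
[-0.04  0.39  1.9  -0.    0.88 -1.62]
```

Call:
{"api": "apply_moves", "payload": {"moves": [0,-0.003,0,-0.001,0,-0.012,0,0,-0.004,0,0,0,-0.012,0,0,-0.004,0,0,0,0,0,0,-0.004,0,0,0,0,0,0,-0.004,0,0,0,0,0,0,-0.004,0,0,0,0,0,0,-0.004,0,0,0,0,0,0,-0.004,0,0,0,0,0]}}

```text
clock: 7.58
position: [0.5059, 0.0504, 0.0253]
ee_rot: [-0.041, -0.006, 0.999, 0.003]
contact_force: [-9.0, 1.3, 7.6]
width: 0.0
```

```bash
python3 st.py;python3 - <<'E'
from rig import imaging
import cv2,pickle
from h import *
for n in ["top","wrist"]:
    d=imaging.get_image(n); pickle.dump(d,open(f"pics/{n}3.pkl","wb"))
    o=ortho(d,0.045,0.40,0.67,-0.24,0.16,2000)
    cv2.imwrite(f"pics/o_{n}3.png",o[:,:,::-1])
E
```

```text
7.5833 [0.5059 0.0504 0.0253] F [-9.   1.3  7.6]
[[-0.9965 -0.0122 -0.0826]
 [-0.0127  0.9999  0.0052]
 [ 0.0825  0.0062 -0.9966]]
[-0.04  0.42  1.87  0.    0.93 -1.62]
```

View pics/o_top3.png

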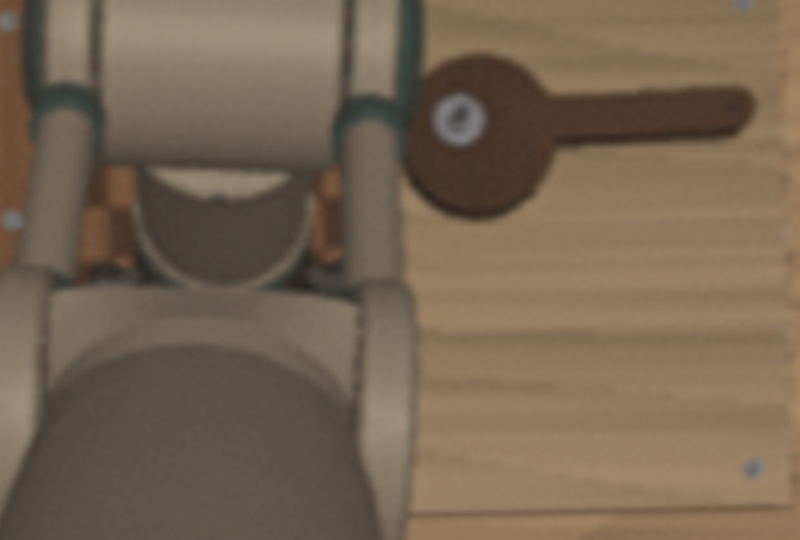

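View pics/o_wrist3.png

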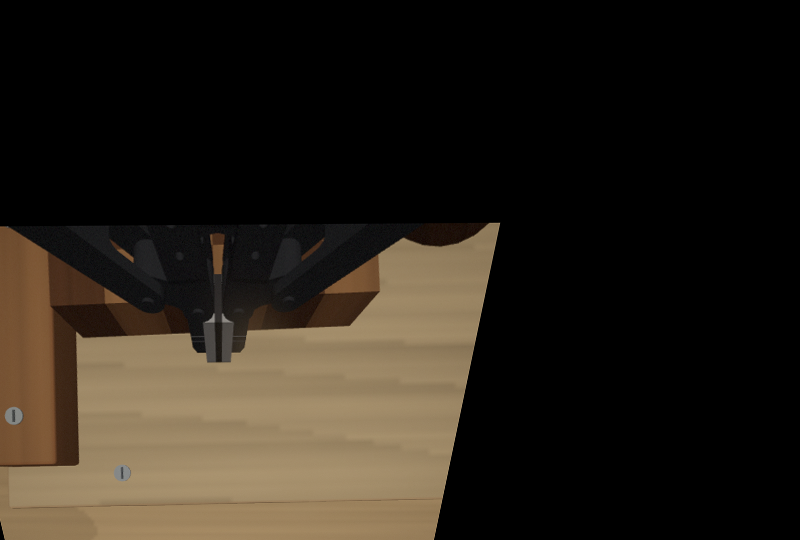

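Call:
{"api": "apply_moves", "payload": {"moves": [0,0.008,0,-0.001,0,-0.04,-0.006,0,0.01,0,-0.002,0,-0.04,-0.005,0,0.02,0,-0.02,0,0,0,0,0.03,0,-0.03,0,0,0,0,0.03,-0.03,-0.02,0,0,0,0,0.01,-0.03,0,0,0,0,0,0,-0.03,0,0,0,0,0,0,0,0,0,0,0]}}

```text
clock: 8.35
position: [0.4105, -0.0455, 0.0997]
ee_rot: [0.011, -0.012, 1.0, 0.0]
contact_force: [1.1, 1.1, -0.2]
width: -0.0001
```

```bash
python3 st.py;python3 - <<'E'
from rig import imaging
import cv2,pickle
from h import *
for n in ["top","wrist"]:
    d=imaging.get_image(n); pickle.dump(d,open(f"pics/{n}4.pkl","wb"))
    o=ortho(d,0.045,0.40,0.67,-0.24,0.16,2000)
    cv2.imwrite(f"pics/o_{n}4.png",o[:,:,::-1])
E
```

```text
8.35 [ 0.4105 -0.0455  0.0997] F [ 1.1  1.1 -0.2]
[[-9.994e-01 -2.500e-02  2.210e-02]
 [-2.490e-02  9.997e-01  1.000e-03]
 [-2.210e-02  5.000e-04 -9.998e-01]]
[-0.29  0.15  2.05  0.01  0.92 -1.89]
```

View pics/o_top4.png

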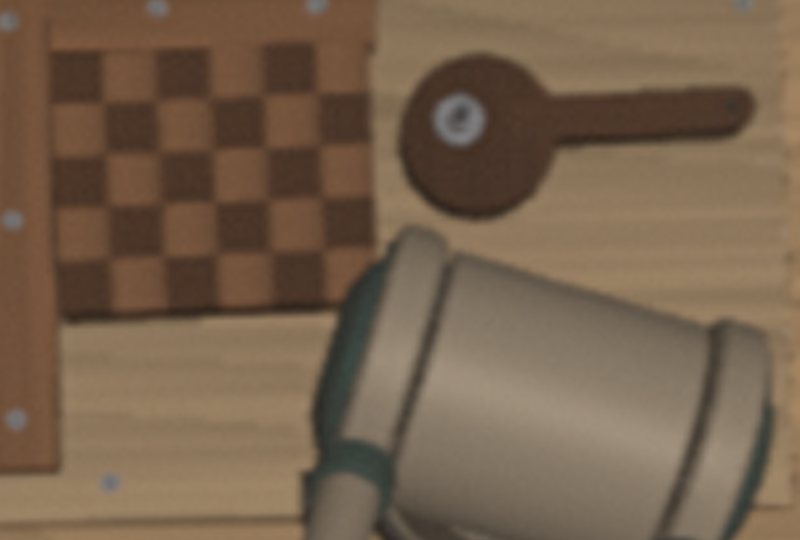

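```bash
python3 - <<'E'
from h import *
d=pickle.load(open("pics/top4.pkl","rb"))
o=ortho(d,0.045,0.50,0.66,0.06,0.15,3700)
a=ortho(d,0.045,0.50,0.66,-0.04,0.05,3700)
cv2.imwrite("pics/z4.png",np.hstack([o,a])[:,:,::-1])
E
```

```text
(no output)
```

View pics/z4.png

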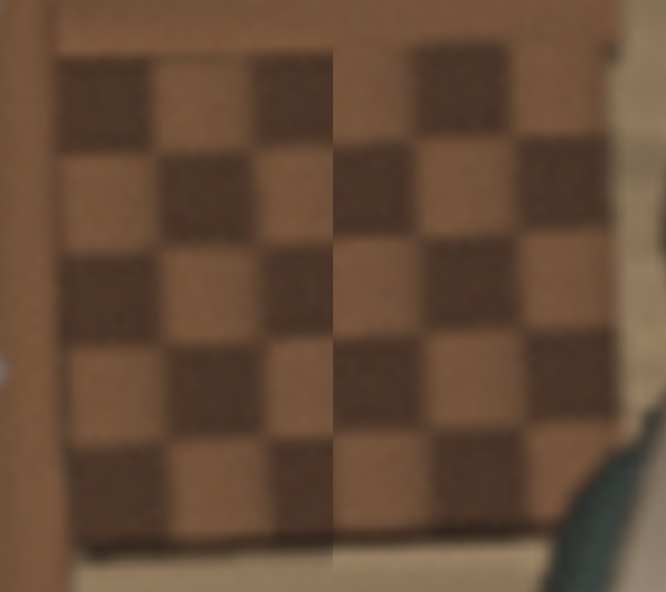

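Call:
{"api": "apply_moves", "payload": {"moves": [0,-0.025,-0.006,0,0,0.02,0,0,-0.035,-0.006,0,0,0,0,0,-0.035,0,0.01,0,0,0,0,-0.02,0,0.02,0,0,0,0,0,0,0.015,0,0,0,0,0,0,0.01,0,0,0,0,0,0,0,0,0,0,0,0,0,0,0,0,0]}}

```text
clock: 9.12
position: [0.5366, -0.0457, 0.0386]
ee_rot: [0.003, -0.013, 1.0, 0.003]
contact_force: [0.5, 1.0, -0.4]
width: 0.0003
```

```bash
python3 st.py
```

```text
9.1167 [ 0.5366 -0.0457  0.0386] F [ 0.5  1.  -0.4]
[[-0.9996 -0.027   0.0052]
 [-0.027   0.9996  0.0058]
 [-0.0054  0.0057 -1.    ]]
[-0.22  0.4   1.86  0.01  0.88 -1.82]
```

Call:
{"api": "apply_moves", "payload": {"moves": [0,0,0,0.005,0,0,0,0,0,0.003,0.002,0,0,0,0,0,0.004,0,0,0,0,0,0,0.004,0,0,0,0,0,0,0.004,0,0,0,0,0,0,0.004,0,0,0,0,0,0,0.005,0,0,0,0,0,0,0.005,0,0,0,0]}}

```text
clock: 9.78
position: [0.5363, -0.0381, 0.0346]
ee_rot: [0.004, -0.026, 0.999, -0.021]
contact_force: [-1.3, -17.4, -2.4]
width: -0.0001
```

```bash
python3 st.py
```

```text
9.7833 [ 0.5363 -0.0381  0.0346] F [ -1.3 -17.4  -2.4]
[[-0.9987 -0.0509  0.0099]
 [-0.0512  0.9979 -0.0408]
 [-0.0078 -0.0412 -0.9991]]
[-0.17  0.4   1.87 -0.05  0.85 -1.76]
```

Call:
{"api": "apply_moves", "payload": {"moves": [0,0,-0.006,0,-0.02,0.004,0.014,0,0,-0.006,-0.015,-0.02,0.004,0.014,0,0,0,-0.03,0,0,0,0,0,-0.01,-0.02,0,0,0,0,-0.02,-0.03,0,0,0,0,0,-0.03,-0.03,0,0,0,0,0,-0.03,-0.03,0,0,0,0,0,0,0,0,0,0,0]}}

```text
clock: 10.45
position: [0.6191, -0.1501, 0.1099]
ee_rot: [0.004, -0.012, 1.0, -0.002]
contact_force: [0.8, -0.3, 0.9]
width: 0.0004
```

```bash
python3 st.py
```

```text
10.45 [ 0.6191 -0.1501  0.1099] F [ 0.8 -0.3  0.9]
[[-0.9997 -0.0248  0.0078]
 [-0.0248  0.9997 -0.0043]
 [-0.0077 -0.0045 -1.    ]]
[-0.35  0.45  1.55 -0.    1.13 -1.94]
```

Call:
{"api": "apply_moves", "payload": {"moves": [0,-0.02,-0.013,0,0,0.008,0,0,-0.012,-0.008,0,0,0,0,0,0,0,0,0,0,0,0,0,0,0.015,0,0,0,0,0,0,0.015,0,0,0,0,0,0,0.008,0,0,0,0,0,0,0,0,0,0,0,0,0,0,0,0,0]}}

```text
clock: 11.12
position: [0.6504, -0.1686, 0.0748]
ee_rot: [0.001, -0.011, 1.0, -0.002]
contact_force: [-0.7, -0.3, 0.2]
width: -0.0002
```

```bash
python3 st.py
```

```text
11.1167 [ 0.6504 -0.1686  0.0748] F [-0.7 -0.3  0.2]
[[-0.9998 -0.021   0.0025]
 [-0.021   0.9998 -0.0033]
 [-0.0024 -0.0034 -1.    ]]
[-0.36  0.53  1.5  -0.    1.11 -1.95]
```

Call:
{"api": "apply_moves", "payload": {"moves": [0,0,0,0.015,0,0,0,0,0,0,0.015,0,0,0,0,0,0,0.01,0,0,0,0,0,0,0.005,0,0,0,0,0,0,0,0,0,0,0,0.008,0,0,0,0,0,0,0.01,0,0,0,0,0,0,0,0,0,0,0,0]}}

```text
clock: 11.78
position: [0.6332, -0.168, 0.0346]
ee_rot: [0.006, -0.011, 1.0, -0.003]
contact_force: [0.0, 0.3, 0.1]
width: 0.0002
```

```bash
python3 st.py; cat > plan.py <<'E'
# lever arm estimate from finger contact + next waypoint, tool-frame
import sys
from rig import manip
import numpy as np
from scipy.spatial.transform import Rotation as Ro
s=manip.get_state(); q=s["ee_rot"]; R=Ro.from_quat([q[1],q[2],q[3],q[0]]).as_matrix()
piv=np.array([.610,-.0705]); p=s["position"]
r=p[:2]-piv; print("t",round(s["clock"],2),"pos",p.round(4),"F",s["contact_force"].round(1),"polar r",np.hypot(*r).round(4),"ang",np.degrees(np.arctan2(r[1],r[0])).round(1))
print("down in tool",(R.T@[0,0,-1]).round(3),"yaw",np.arctan2(R[0,1]*-1,R[1,1]).round(3))
for a in map(float,sys.argv[1:]):   # target finger polar angles, radius .104
    t=piv+.104*np.array([np.cos(np.radians(a)),np.sin(np.radians(a))])
    w=np.r_[t-p[:2],.030-p[2]]; print(a,t.round(4),"tool shift from here",(R.T@w).round(4))
E
python3 plan.py -80 -100 -120 -140 -160
```

```text
11.7833 [ 0.6332 -0.168   0.0346] F [0.  0.3 0.1]
[[-0.9997 -0.0229  0.0113]
 [-0.023   0.9997 -0.0063]
 [-0.0112 -0.0065 -0.9999]]
[-0.36  0.54  1.6  -0.    0.99 -1.96]
t 11.78 pos [ 0.6332 -0.168   0.0346] F [0.  0.3 0.1] polar r 0.1002 ang -76.6
down in tool [0.011 0.007 1.   ] yaw 0.023
-80.0 [ 0.6281 -0.1729] tool shift from here [ 0.0053 -0.0048  0.0045]
-100.0 [ 0.5919 -0.1729] tool shift from here [ 0.0414 -0.004   0.0041]
-120.0 [ 0.558  -0.1606] tool shift from here [0.0751 0.0091 0.0037]
-140.0 [ 0.5303 -0.1373] tool shift from here [0.1022 0.033  0.0032]
-160.0 [ 0.5123 -0.1061] tool shift from here [0.1195 0.0647 0.0028]
```

Call:
{"api": "apply_moves", "payload": {"moves": [0,0.008,-0.003,0.002,-0.006,0.011,0,0,0.008,-0.002,0.002,0,0,0,0,0.008,0,0,0,0,0,0,0.008,0,0,0,0,0,0,0.008,0.001,0,0,0,0,0,0.008,0.001,0,0,0,0,0,0.008,0.002,0,0,0,0,0,0.004,0.001,0,0,0,0]}}

```text
clock: 12.45
position: [0.5697, -0.1705, 0.033]
ee_rot: [0.004, -0.01, 1.0, -0.001]
contact_force: [1.7, 0.0, 0.1]
width: -0.0001
```

```bash
python3 plan.py -115 -130 -145 -160; python3 - <<'E'
from rig import imaging
import cv2,pickle
from h import *
d=imaging.get_image("wrist"); cv2.imwrite("pics/wrist5.png",d["image"][:,:,::-1])
E
```

```text
t 12.45 pos [ 0.5697 -0.1705  0.033 ] F [1.7 0.  0.1] polar r 0.1078 ang -111.9
down in tool [0.008 0.002 1.   ] yaw 0.021
-115.0 [ 0.566  -0.1648] tool shift from here [0.0036 0.0058 0.003 ]
-130.0 [ 0.5432 -0.1502] tool shift from here [0.0262 0.0209 0.0028]
-145.0 [ 0.5248 -0.1302] tool shift from here [0.0441 0.0413 0.0026]
-160.0 [ 0.5123 -0.1061] tool shift from here [0.0561 0.0656 0.0025]
```

View pics/wrist5.png

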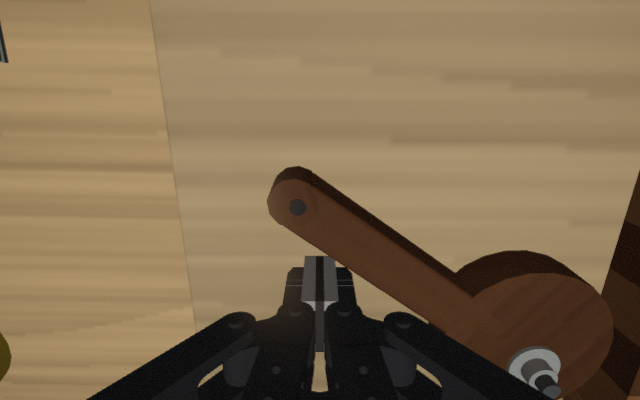

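Call:
{"api": "apply_moves", "payload": {"moves": [0,0.006,0.005,0.001,0,0.008,0,0,0.006,0.004,0.001,0,0,0,0,0.006,0.005,0,0,0,0,0,0.005,0.005,0,0,0,0,0,0.005,0.006,0,0,0,0,0,0.004,0.006,0,0,0,0,0,0.004,0.006,0,0,0,0,0,0.002,0.004,0,0,0,0]}}

```text
clock: 13.17
position: [0.5274, -0.1277, 0.0314]
ee_rot: [0.0, -0.011, 1.0, -0.002]
contact_force: [1.1, -0.8, 1.0]
width: 0.0005
```

```bash
python3 plan.py -145 -155 -160 -165
```

```text
t 13.17 pos [ 0.5274 -0.1277  0.0314] F [ 1.1 -0.8  1. ] polar r 0.1005 ang -145.3
down in tool [0.    0.005 1.   ] yaw 0.022
-145.0 [ 0.5248 -0.1302] tool shift from here [ 0.0027 -0.0024  0.0014]
-155.0 [ 0.5157 -0.1145] tool shift from here [0.0114 0.0135 0.0014]
-160.0 [ 0.5123 -0.1061] tool shift from here [0.0147 0.022  0.0013]
-165.0 [ 0.5095 -0.0974] tool shift from here [0.0172 0.0307 0.0013]
```

Call:
{"api": "apply_moves", "payload": {"moves": [0,0.005,0.003,0.001,0,0,0,0,0.004,0.003,0,0,0,0,0,0.003,0.003,0,0,0,0,0,0.002,0.003,0,0,0,0,0,0.002,0.003,0,0,0,0,0,0.001,0.003,0,0,0,0,0,0.001,0.003,0,0,0,0,0,0,0.003,0,0,0,0]}}

```text
clock: 13.83
position: [0.5068, -0.103, 0.03]
ee_rot: [0.0, -0.012, 1.0, -0.004]
contact_force: [-1.4, -10.8, -1.0]
width: 0.0
```

```bash
python3 plan.py  -160 -165; python3 - <<'E'
from rig import imaging
import cv2,pickle
from h import *
for n in ["top","wrist"]:
    d=imaging.get_image(n); cv2.imwrite(f"pics/{n}6.png",d["image"][:,:,::-1]);pickle.dump(d,open(f"pics/{n}6.pkl","wb"))
    o=ortho(d,0.045,0.40,0.67,-0.24,0.16,2000)
    cv2.imwrite(f"pics/o_{n}6.png",o[:,:,::-1])
E
```

```text
t 13.83 pos [ 0.5068 -0.103   0.03  ] F [ -1.4 -10.8  -1. ] polar r 0.1082 ang -162.5
down in tool [0.001 0.009 1.   ] yaw 0.025
-160.0 [ 0.5123 -0.1061] tool shift from here [-0.0053 -0.0032  0.    ]
-165.0 [ 0.5095 -0.0974] tool shift from here [-0.0028  0.0055 -0.    ]
```

View pics/wrist6.png

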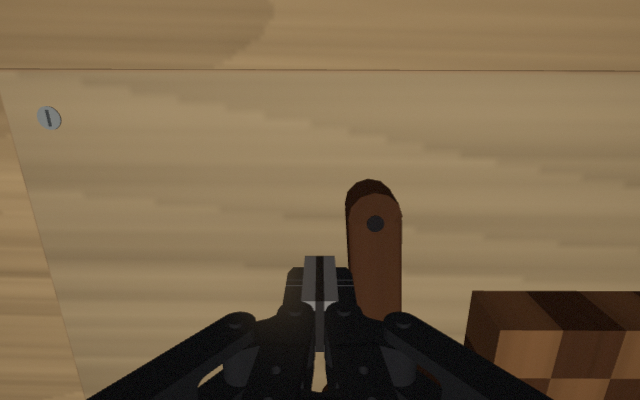

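View pics/o_top6.png

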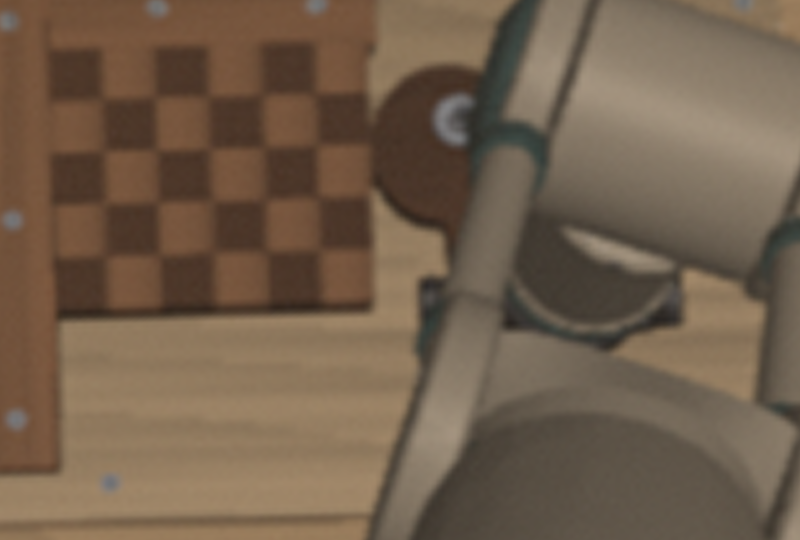

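View pics/o_wrist6.png

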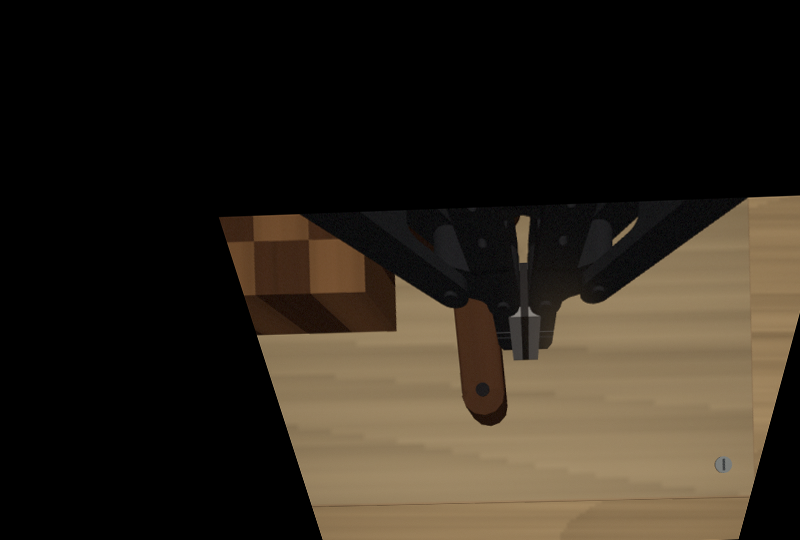

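Call:
{"api": "apply_moves", "payload": {"moves": [0,0,0.003,0,0,0,0,0,0,0.003,0,0,0,0,0,0,0.004,0,0,0,0,0,0,0.004,0,0,0,0,0,0,0.004,0,0,0,0,0,0,0.004,0,0,0,0,0,0,0.004,0,0,0,0,0,0,0.004,0,0,0,0]}}

```text
clock: 14.6
position: [0.507, -0.1025, 0.0307]
ee_rot: [-0.001, -0.027, 0.999, -0.032]
contact_force: [-1.2, -14.4, -0.8]
width: -0.0001
```

```bash
python3 plan.py  -165
```

```text
t 14.6 pos [ 0.507  -0.1025  0.0307] F [ -1.2 -14.4  -0.8] polar r 0.1078 ang -162.7
down in tool [-0.003  0.065  0.998] yaw 0.055
-165.0 [ 0.5095 -0.0974] tool shift from here [-0.0028  0.005   0.0004]
```

Call:
{"api": "apply_moves", "payload": {"moves": [0,0,0.005,0,-0.02,0,0.008,0,0,0.006,0,-0.02,0,0.008,0,0,0.006,0,-0.01,0,0.005,0,0,0.006,0,-0.01,0,0.005,0,0,0.006,0,-0.01,0,0.005,0,0,0.006,0,-0.01,0,0.005,0,0,0.006,0,-0.01,0,0.005,0,0,0.006,0,-0.01,0,0.005]}}

```text
clock: 15.27
position: [0.5067, -0.1015, 0.0305]
ee_rot: [-0.003, -0.026, 0.999, -0.024]
contact_force: [-2.4, -20.4, -3.4]
width: -0.0001
```

```bash
python3 plan.py  -165
```

```text
t 15.27 pos [ 0.5067 -0.1015  0.0305] F [ -2.4 -20.4  -3.4] polar r 0.1078 ang -163.3
down in tool [-0.007  0.047  0.999] yaw 0.052
-165.0 [ 0.5095 -0.0974] tool shift from here [-0.003   0.0039  0.0003]
```

Call:
{"api": "apply_moves", "payload": {"moves": [0,0,-0.008,0,-0.02,0,0.014,0,0,-0.01,0,-0.02,0,0.014,0,0,-0.01,-0.03,0,0,0,0,0,0,-0.035,0,0,0,0,0.02,-0.02,-0.03,0,0,0,0,0.03,-0.02,-0.03,0,0,0,0,0.03,-0.01,0,0,0,0,0,0,0,0,0,0,0]}}

```text
clock: 15.93
position: [0.4262, -0.1805, 0.1567]
ee_rot: [-0.012, -0.012, 1.0, -0.0]
contact_force: [-0.3, 0.6, -0.9]
width: 0.0001
```

Call:
{"api": "apply_moves", "payload": {"moves": [0,0.03,-0.03,0,0,0,0,0,0.03,-0.03,0,0,0,0,0,0.03,-0.03,0,0,0,0,0,0.02,-0.03,0,0,0,0,0,0,-0.03,0,0,0,0,0,0,-0.03,0,0,0,0,0,0,0,0,0,0,0,0,0,0,0,0,0,0]}}

```text
clock: 16.6
position: [0.3194, -0.359, 0.1566]
ee_rot: [-0.012, -0.013, 1.0, 0.006]
contact_force: [0.3, 0.9, -0.8]
width: 0.0003
```

```bash
python3 st.py; python3 - <<'E'
from rig import imaging
import cv2,pickle
from h import *
for n in ["top","scene"]:
    d=imaging.get_image(n); cv2.imwrite(f"pics/{n}7.png",d["image"][:,:,::-1]);pickle.dump(d,open(f"pics/{n}7.pkl","wb"))
    o=ortho(d,0.045,0.40,0.67,-0.24,0.16,2000)
    cv2.imwrite(f"pics/o_{n}7.png",o[:,:,::-1])
E
```

```text
16.6 [ 0.3194 -0.359   0.1566] F [ 0.3  0.9 -0.8]
[[-0.9994 -0.026  -0.0237]
 [-0.0263  0.9996  0.0115]
 [ 0.0234  0.0122 -0.9997]]
[-0.98  0.2   1.8  -0.01  1.16 -2.57]
```

View pics/o_top7.png

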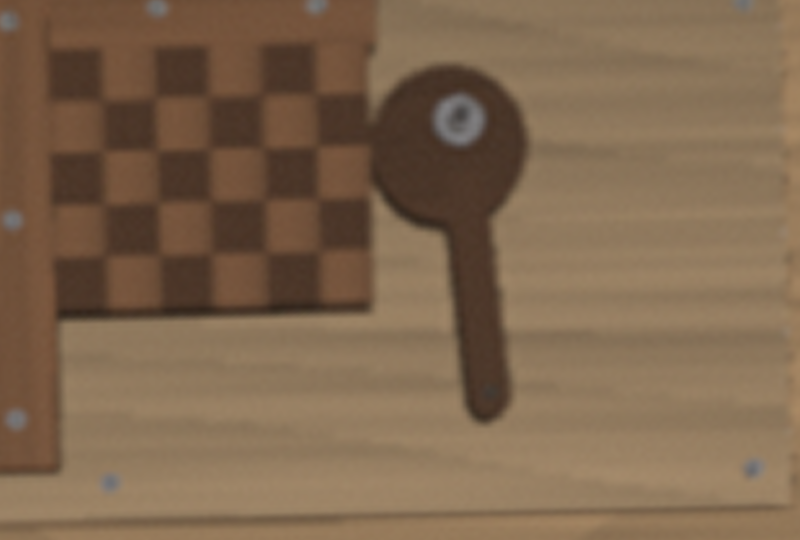

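View pics/scene7.png

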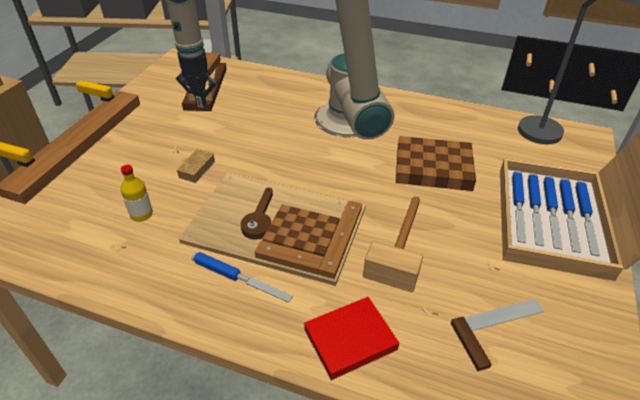

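```bash
python3 - <<'E'
from h import *
def fit(d,x0,x1,y0,y1,ax):
    s=4000;o=ortho(d,.042,x0,x1,y0,y1,s).astype(float).mean(2)
    k=cv2.GaussianBlur(o,(0,0),5)
    return o,k,s
d=pickle.load(open("pics/top7.pkl","rb")); d0=pickle.load(open("pics/top0.pkl","rb"))
print("cam",(-d["R"].T@d["t"]).round(3))
# arm centre line: per-row subpixel edges
x0,x1,y0,y1=.475,.545,-.11,-.05
o,k,s=fit(d,x0,x1,y0,y1,0)
pts=[]
for r in range(0,o.shape[0],4):
    g=np.gradient(k[r]); l=np.argmin(g); rr=np.argmax(g)
    pts.append((x1-(r+.5)/s, y1-(l+.5)/s, y1-(rr+.5)/s))
p=np.array(pts); 
for c in (1,2): print(np.degrees(np.arctan(np.polyfit(p[:,0],p[:,c],1)[0])), np.polyfit(p[:,0]-.5,p[:,c],1)[1])
# jig yaw: base near edge (z=.018) and right edge
def edge(d,z,x0,x1,y0,y1,vert):
    s=4000;o=ortho(d,z,x0,x1,y0,y1,s).astype(float).mean(2);k=cv2.GaussianBlur(o,(0,0),6)
    g=np.abs(np.gradient(k,axis=1 if vert else 0)); 
    if vert: i=g[:,20:-20].argmax(1)+20; X=x1-(np.arange(len(i))+.5)/s; Y=y1-(i+.5)/s; 
    else: i=g[20:-20].argmax(0)+20; Y=y1-(np.arange(len(i))+.5)/s; X=x1-(i+.5)/s
    a,b=(X,Y) if vert else (Y,X)
    f=np.polyfit(a,b,1)
    for _ in range(5):
        e=abs(b-np.polyval(f,a)); m=e<max(.0007,np.median(e)*2); f=np.polyfit(a[m],b[m],1)
    return np.degrees(np.arctan(f[0]))*(1 if vert else -1), np.polyval(f,a.mean()),a.mean(),m.mean()
print("near base edge",edge(d,.018,.40,.43,-.2,.15,False))
print("near base edge0",edge(d0,.018,.40,.43,-.2,.15,False))
print("right base edge",edge(d,.018,.45,.65,-.26,-.22,True))
print("fence outer/inner top",edge(d,.042,.44,.50,.12,.145,True))
print("board near top",edge(d,.048,.505,.53,-.02,.12,False))
print("board right top",edge(d,.048,.525,.57,-.04,-.015,True))
# nut
n=ortho(d,.055,.59,.63,-.09,-.05,8000); cv2.imwrite("pics/nut.png",n[:,:,::-1])
g=cv2.cvtColor(n,cv2.COLOR_RGB2GRAY); m=(g>g.min()+.5*(int(g.max())-g.min())).astype(np.uint8)
M=cv2.moments(m,True); print("nut",.63-M["m01"]/M["m00"]/8000,-.05-M["m10"]/M["m00"]/8000)
E
```

```text
cam [0.311 0.044 1.081]
6.601919940660347 -0.06909720934301462
6.509906171105502 -0.09305889904645268
near base edge (np.float64(1.2274661805896918), np.float64(0.41646978645858507), np.float64(-0.025000000000000012), np.float64(0.9507142857142857))
near base edge0 (np.float64(1.2257863853476316), np.float64(0.41647390432427844), np.float64(-0.025000000000000012), np.float64(0.9457142857142857))
right base edge (np.float64(1.341296522988902), np.float64(-0.24165003877361868), np.float64(0.55), np.float64(0.8625))
fence outer/inner top (np.float64(0.5531055839865312), np.float64(0.1293583333333333), np.float64(0.47), np.float64(1.0))
board near top (np.float64(1.2321977242155973), np.float64(0.5111160554561716), np.float64(0.050124999999999996), np.float64(1.0))
board right top (np.float64(2.2321214628426764), np.float64(-0.026171802251323466), np.float64(0.5476249999999999), np.float64(0.9050279329608939))
nut 0.608205428682362 -0.06951058910733826
```

Call:
{"api": "apply_moves", "payload": {"moves": [0,0,0,0,0.006,-0.01,0.12,0,0,0,0,0.006,-0.01,0.12,0,0,0,0,0,0,0.12,0,0,0,0,0,0,0.12,0,0,0,0,0,0,0.12,0,0,0,0,0,0,0.12,0,0,0,0,0,0,0.12,0,0,0,0,0,0,0.12]}}

```text
clock: 17.37
position: [0.3217, -0.3423, 0.1547]
ee_rot: [-0.006, 0.464, 0.886, 0.003]
contact_force: [-0.2, -0.5, -0.5]
width: 0.0002
```

Call:
{"api": "apply_moves", "payload": {"moves": [0,0,0,0,0,0,0.12,0,0,0,0,0,0,0.12,0,0,0,0,0,0,0.12,0,0,0,0,0,0,0.12,0,0,0,0,0,0,0.08,0,0,0,0,0,0,0.04,0,0,0,0,0,0,0,0,0,0,0,0,0,0]}}

```text
clock: 18.03
position: [0.3236, -0.3253, 0.1534]
ee_rot: [-0.012, 0.711, 0.703, 0.004]
contact_force: [0.4, 0.0, 0.2]
width: -0.0001
```

```bash
python3 st.py; cat > go.py <<'E'
import sys
from rig import manip
import numpy as np
from scipy.spatial.transform import Rotation as Ro
s=manip.get_state(); q=s["ee_rot"]; R=Ro.from_quat([q[1],q[2],q[3],q[0]]).as_matrix()
t=np.array(list(map(float,sys.argv[1:4])))
print("t",round(s["clock"],2),"pos",s["position"].round(4),"F",s["contact_force"].round(1),"shift",(R.T@(t-s["position"])).round(4),"down",(R.T@[0,0,-1]).round(3),"tool x ang",np.degrees(np.arctan2(R[1,0],R[0,0])).round(1))
E
python3 go.py .5 -.14 .1
```

```text
18.0333 [ 0.3236 -0.3253  0.1534] F [0.4 0.  0.2]
[[ 0.0125  0.9999 -0.0113]
 [ 0.9997 -0.0122  0.022 ]
 [ 0.0219 -0.0116 -0.9997]]
[-0.94  0.18  1.85  0.    1.14 -0.93]
t 18.03 pos [ 0.3236 -0.3253  0.1534] F [0.4 0.  0.2] shift [0.1862 0.1748 0.0555] down [-0.022  0.012  1.   ] tool x ang 89.3
```

Call:
{"api": "apply_moves", "payload": {"moves": [0,0.026,0.025,0,-0.012,-0.022,-0.03,0,0.026,0.025,0,0,0,0,0,0.026,0.025,0,0,0,0,0,0.026,0.025,0,0,0,0,0,0.026,0.025,0.01,0,0,0,0,0.026,0.025,0.02,0,0,0,0,0.01,0.015,0.02,0,0,0,0,0,0,0,0,0,0]}}

```text
clock: 18.7
position: [0.4925, -0.1471, 0.1041]
ee_rot: [0.004, 0.698, 0.717, 0.001]
contact_force: [-0.7, -0.2, 0.3]
width: 0.0003
```

```bash
python3 go.py .5 -.125 .03
```

```text
t 18.7 pos [ 0.4925 -0.1471  0.1041] F [-0.7 -0.2  0.3] shift [0.0222 0.0076 0.0741] down [ 0.004 -0.007  1.   ] tool x ang 91.5
```

Call:
{"api": "apply_moves", "payload": {"moves": [0,0.01,0.003,0.02,0,0,0,0,0.01,0.003,0.02,0,0,0,0,0,0,0.015,0,0,0,0,0,0,0.01,0,0,0,0,0,0,0.005,0,0,0,0,0,0,0.002,0,0,0,0,0,0,0,0,0,0,0,0,0,0,0,0,0]}}

```text
clock: 19.37
position: [0.4972, -0.124, 0.032]
ee_rot: [0.003, 0.693, 0.721, 0.0]
contact_force: [0.3, 0.1, 0.9]
width: 0.0002
```

```bash
python3 go.py .5 -.105 .03
```

```text
t 19.37 pos [ 0.4972 -0.124   0.032 ] F [0.3 0.1 0.9] shift [0.0189 0.0035 0.0019] down [ 0.004 -0.005  1.   ] tool x ang 92.3
```

Call:
{"api": "apply_moves", "payload": {"moves": [0,0.004,0,0.001,0,0,0,0,0.004,0,0,0,0,0,0,0.004,0,0,0,0,0,0,0.003,0,0,0,0,0,0,0.003,0,0,0,0,0,0,0.003,0,0,0,0,0,0,0.003,0,0,0,0,0,0,0.003,0,0,0,0]}}

```text
schema error: expected a multiple of 7 numbers
```

```bash
python3 go.py .5 -.105 .03
```

```text
t 19.37 pos [ 0.4972 -0.124   0.032 ] F [0.3 0.1 0.9] shift [0.0189 0.0035 0.0019] down [ 0.004 -0.005  1.   ] tool x ang 92.3
```

Call:
{"api": "apply_moves", "payload": {"moves": [0,0.004,0,0.001,0,0,0,0,0.004,0,0,0,0,0,0,0.004,0,0,0,0,0,0,0.003,0,0,0,0,0,0,0.003,0,0,0,0,0,0,0.003,0,0,0,0,0,0,0.003,0,0,0,0,0,0,0.003,0,0,0,0,0]}}

```text
clock: 20.03
position: [0.4978, -0.1009, 0.0341]
ee_rot: [0.01, 0.691, 0.723, -0.002]
contact_force: [-1.4, -12.3, -1.7]
width: 0.0001
```

```bash
python3 go.py .5 -.105 .03; cat > arm.py <<'E'
import sys
from h import *
from rig import imaging
n=sys.argv[1]
for c in ["top","wrist"]:
    d=imaging.get_image(c); cv2.imwrite(f"pics/{c}{n}.png",d["image"][:,:,::-1]);pickle.dump(d,open(f"pics/{c}{n}.pkl","wb"))
    cv2.imwrite(f"pics/o_{c}{n}.png",ortho(d,0.042,0.40,0.67,-0.24,0.16,2000)[:,:,::-1])
E
python3 arm.py 8
```

```text
t 20.03 pos [ 0.4978 -0.1009  0.0341] F [ -1.4 -12.3  -1.7] shift [-0.0041  0.002   0.0042] down [ 0.017 -0.01   1.   ] tool x ang 92.6
```

View pics/o_top8.png

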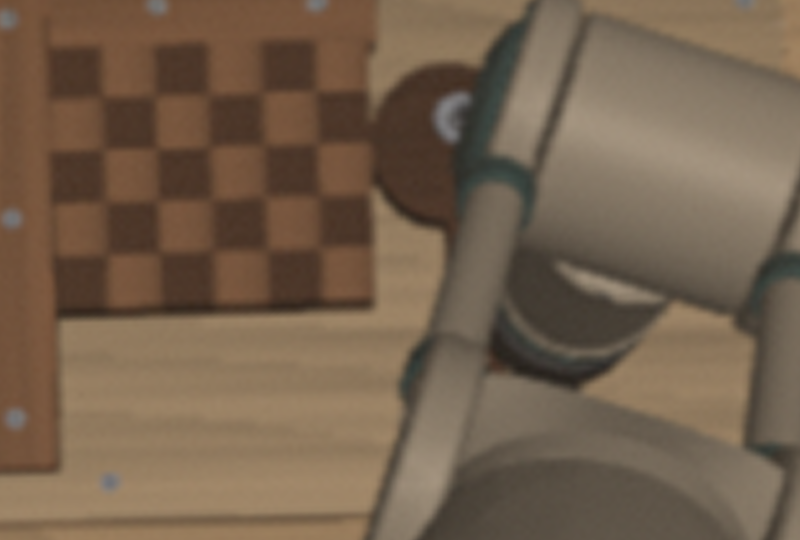

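View pics/wrist8.png

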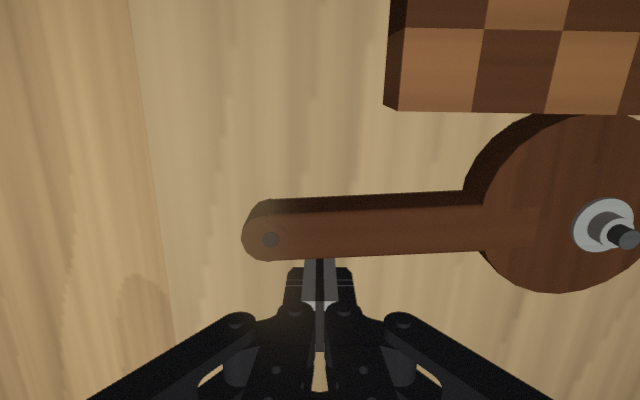

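```bash
cat > ang.py <<'E'
import sys
from h import *
d=pickle.load(open(f"pics/wrist{sys.argv[1]}.pkl","rb"))
I=d["image"].astype(np.uint8)
z=cv2.resize(I[:300,220:],None,fx=1.9,fy=1.9,interpolation=cv2.INTER_CUBIC)
cv2.imwrite(f"pics/wz{sys.argv[1]}.png",z[:,:,::-1])
E
python3 ang.py 8
```

```text
(no output)
```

View pics/wz8.png

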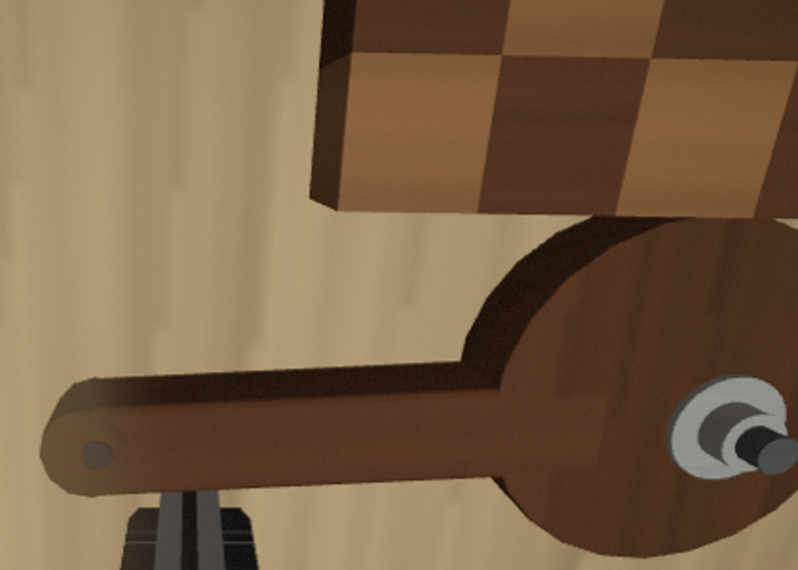

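```bash
cat > rel.py <<'E'
from h import *
def rel(n,B,U,L):
    d=pickle.load(open(f"pics/wrist{n}.pkl","rb"))
    f=lambda P,z:px2w(d,np.array(P)[:,0]/1.9+220,np.array(P)[:,1]/1.9,z)
    out=[]
    for P,z in((B,.048),(U,.042),(L,.042)):
        w=f(P,z);v=w[1]-w[0];out.append(np.degrees(np.arctan2(v[1],v[0])));print(w[:,:2].round(4).tolist(),out[-1].round(2))
    print("arm dir rel board",-180+((out[1]+out[2])/2-out[0]))
E
python3 -c "
from rel import *
rel(8,[(337,211),(755,217)],[(150,407),(495,388)],[(110,496),(490,477)])"
```

```text
[[0.5215, -0.0254], [0.6007, -0.0229]] 1.82
[[0.4875, -0.0689], [0.5615, -0.0613]] 5.83
[[0.479, -0.0911], [0.5648, -0.0827]] 5.58
arm dir rel board -176.11177603432475
```

Call:
{"api": "apply_moves", "payload": {"moves": [0,0.004,0,0.002,0.01,0.015,0,0,0.005,0,0.002,0,0,0,0,0.006,0,0,0,0,0,0,0.006,0,0,0,0,0,0,0.007,0,0,0,0,0,0,0.007,0,0,0,0,0,0,0.007,0,0,0,0,0,0,0.007,0,0,0,0,0]}}

```text
clock: 20.8
position: [0.4995, -0.0999, 0.0336]
ee_rot: [0.034, 0.671, 0.74, -0.033]
contact_force: [-2.5, -24.5, -3.5]
width: -0.0001
```

```bash
python3 go.py .5 -.105 .03; python3 arm.py 9; python3 ang.py 9
```

```text
t 20.8 pos [ 0.4995 -0.0999  0.0336] F [ -2.5 -24.5  -3.5] shift [-0.0048  0.      0.004 ] down [0.095 0.002 0.996] tool x ang 95.6
```

View pics/wz9.png

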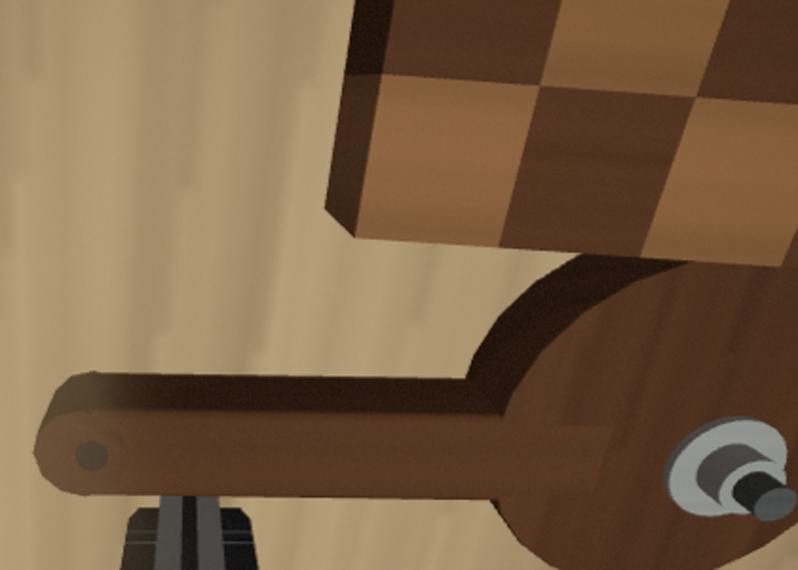

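```bash
python3 -c "
from rel import *
rel(9,[(356,238),(780,266)],[(110,409),(500,414)],[(90,495),(485,499)])"
```

```text
[[0.5222, -0.0257], [0.6006, -0.0231]] 1.87
[[0.4793, -0.0676], [0.5618, -0.0607]] 4.83
[[0.4759, -0.0898], [0.5646, -0.082]] 4.98
arm dir rel board -176.96417078429272
```

```bash
python3 - <<'E'
from h import *
d=pickle.load(open("pics/top7.pkl","rb"))
o=ortho(d,0.045,0.50,0.66,0.06,0.15,3700)
a=ortho(d,0.045,0.50,0.66,-0.04,0.05,3700)
cv2.imwrite("pics/z7.png",np.hstack([o,a])[:,:,::-1])
d=pickle.load(open("pics/scene7.pkl","rb"))
z=cv2.resize(d["image"][180:290,230:380],None,fx=5.3,fy=5.3,interpolation=cv2.INTER_CUBIC); cv2.imwrite("pics/zs7.png",z[:,:,::-1])
E
```

```text
(no output)
```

View pics/z7.png

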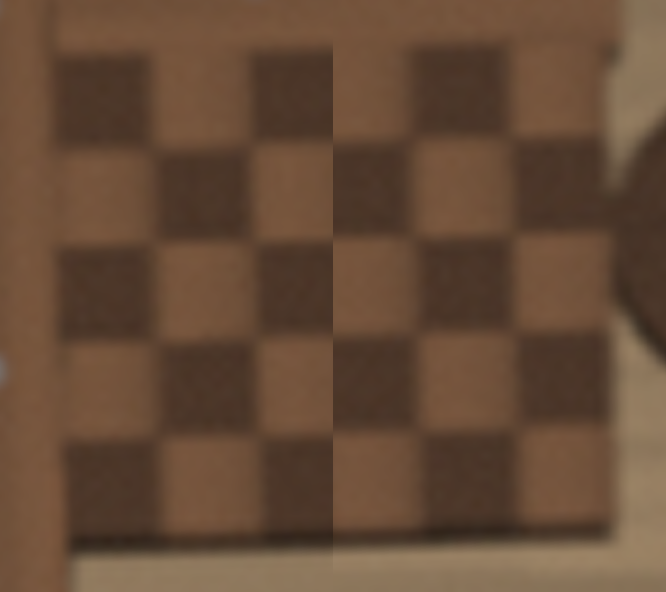

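View pics/zs7.png

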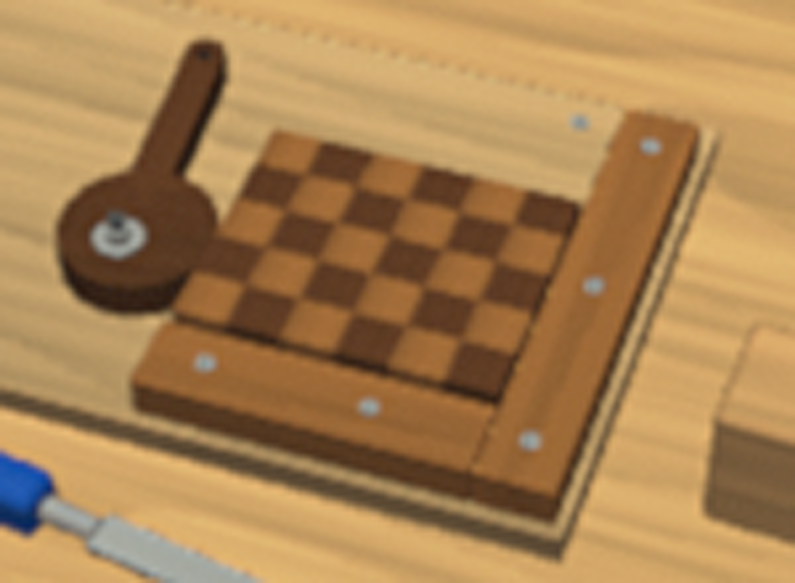

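Call:
{"api": "apply_moves", "payload": {"moves": [0,-0.006,0,0,0,0.03,0,0,-0.006,0,0,0,0.03,0.03,0,0,0,0,0,0.02,0.03,0,0,0,0,0,0,0,0,0,0,0,0,0,0,0,0,0,0,0,0,0,0,0,0,0,0,0,0,0,0,0,0,0,0,0]}}

```text
clock: 21.57
position: [0.5016, -0.114, 0.035]
ee_rot: [0.007, 0.693, 0.721, -0.006]
contact_force: [-0.3, 0.4, 0.5]
width: -0.0001
```

```bash
python3 go.py .5 -.105 .03; python3 arm.py 10; python3 ang.py 10
```

```text
t 21.57 pos [ 0.5016 -0.114   0.035 ] F [-0.3  0.4  0.5] shift [ 0.0091 -0.0012  0.0048] down [ 0.018 -0.001  1.   ] tool x ang 92.3
```

View pics/wz10.png

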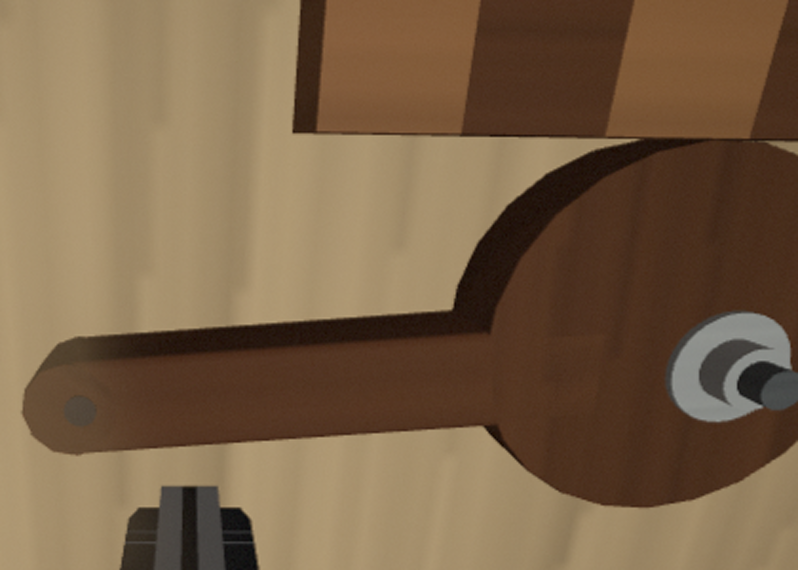

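```bash
python3 -c "
from rel import *
rel(10,[(319,132),(748,138)],[(100,364),(490,333)],[(85,453),(480,426)])"
```

```text
[[0.5212, -0.0249], [0.5991, -0.0228]] 1.54
[[0.4807, -0.0727], [0.5623, -0.0627]] 7.02
[[0.4772, -0.0938], [0.5642, -0.0838]] 6.55
arm dir rel board -174.74979680278454
```

Call:
{"api": "apply_moves", "payload": {"moves": [0,0,-0.008,0.002,0,0.018,-0.01,0,0,-0.006,0.001,0,0,0,0,0.004,0,0,0,0,0,0,0.004,0,0,0,0,0,0,0.004,0,0,0,0,0,0,0.004,0,0,0,0,0,0,0.006,0,0,0,0.01,0,0,0.008,0,0,0,0.01,0]}}

```text
clock: 22.33
position: [0.4862, -0.0991, 0.0323]
ee_rot: [0.006, 0.68, 0.733, -0.006]
contact_force: [-4.8, -29.5, -6.2]
width: -0.0003
```

```bash
python3 go.py .5 -.105 .03
```

```text
t 22.33 pos [ 0.4862 -0.0991  0.0323] F [ -4.8 -29.5  -6.2] shift [-0.0069  0.0133  0.0024] down [0.016 0.    1.   ] tool x ang 94.3
```

Call:
{"api": "apply_moves", "payload": {"moves": [0,0.008,0,0,0,0.012,-0.005,0,0.008,0,0,0,0.012,-0.005,0,0.008,0,0,0,0.012,-0.005,0,0.008,0,0,0,0.012,-0.005,0,0.008,0,0,0,0.012,-0.005,0,0.008,0,0,0,0.012,-0.005,0,0.008,0,0,0,0.012,-0.005,0,0.008,0,0,0,0.012,-0.005]}}

```text
clock: 23.0
position: [0.4874, -0.0988, 0.0327]
ee_rot: [0.015, 0.639, 0.769, -0.017]
contact_force: [-2.9, -28.1, -8.2]
width: 0.0001
```

```bash
python3 go.py .5 -.105 .03; python3 arm.py 11; python3 ang.py 11
```

```text
t 23.0 pos [ 0.4874 -0.0988  0.0327] F [ -2.9 -28.1  -8.2] shift [-0.0083  0.0113  0.003 ] down [0.044 0.007 0.999] tool x ang 100.6
```

View pics/wz11.png

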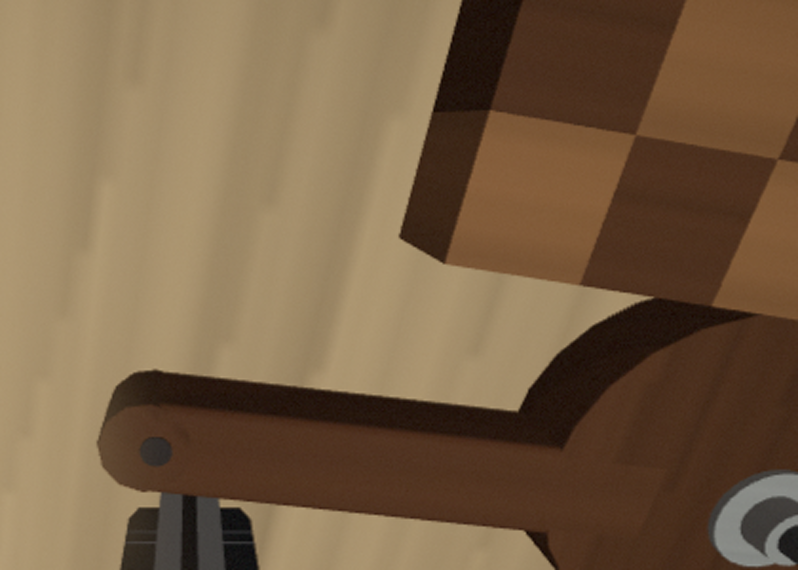

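```bash
python3 -c "
from rel import *
rel(11,[(446,264),(796,320)],[(160,405),(560,446)],[(160,492),(545,531)])"
```

```text
[[0.5224, -0.0256], [0.5917, -0.0235]] 1.71
[[0.4749, -0.0664], [0.5619, -0.0598]] 4.37
[[0.4785, -0.0874], [0.5669, -0.0809]] 4.17
arm dir rel board -177.4359335574257
```

Call:
{"api": "apply_moves", "payload": {"moves": [0,-0.004,0,0,0,0,0,0,-0.006,0,0,0,0.02,-0.03,0,-0.003,0,0,0,0.02,-0.04,0,0,0,0,0,0,-0.04,0,0,0,0,0,0,-0.04,0,0,0,0,0,0,0,0,0,0,0,0,0,0,0,0,0,0,0,0,0]}}

```text
clock: 23.77
position: [0.4933, -0.1142, 0.034]
ee_rot: [0.002, 0.577, 0.817, -0.006]
contact_force: [-0.4, 0.6, 0.2]
width: -0.0003
```

```bash
python3 go.py .5 -.105 .03; python3 arm.py 12; python3 ang.py 12
```

```text
t 23.77 pos [ 0.4933 -0.1142  0.034 ] F [-0.4  0.6  0.2] shift [0.0065 0.0094 0.0039] down [0.009 0.007 1.   ] tool x ang 109.5
```

View pics/wz12.png

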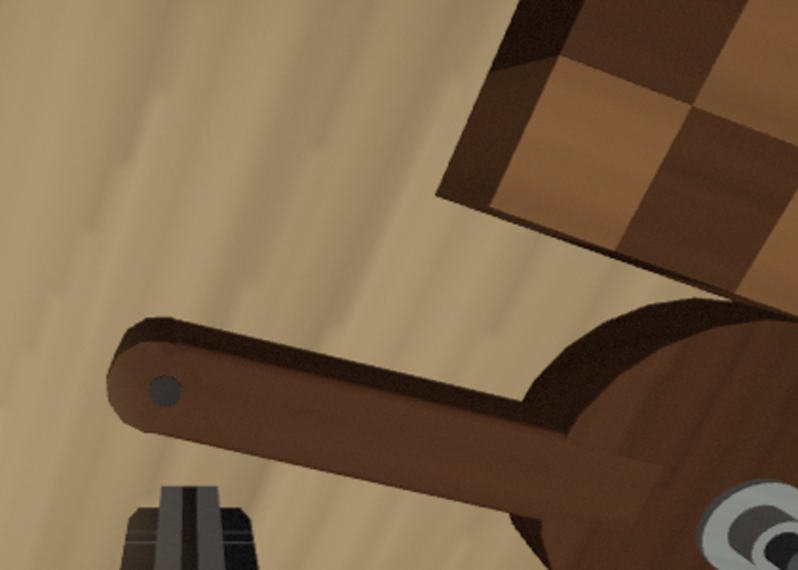

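```bash
python3 -c "
from rel import *
rel(12,[(490,207),(796,319)],[(165,342),(565,434)],[(155,433),(540,521)])"
```

```text
[[0.5211, -0.0247], [0.5878, -0.0237]] 0.85
[[0.4728, -0.0715], [0.5621, -0.0619]] 6.14
[[0.4774, -0.0919], [0.5678, -0.083]] 5.62
arm dir rel board -174.9653719350241
```

```bash
python3 - <<'E'
from h import *
for n in (8,9,10,11,12):
    d=pickle.load(open(f"pics/wrist{n}.pkl","rb"))
    # near base edge at z=.018: rectify region and find strongest near-horizontal edge
    for (zz,x0,x1,y0,y1,lab) in((.018,.40,.435,-.14,-.02,"base"),(.018,.40,.435,-.16,-.06,"base2")):
        s=4000;o=ortho(d,zz,x0,x1,y0,y1,s).astype(float).mean(2);k=cv2.GaussianBlur(o,(0,0),5)
        ok=(o>0).all(0); g=np.abs(np.gradient(k,axis=0))[20:-20]
        i=g.argmax(0)+20; Y=y1-(np.arange(len(i))+.5)/s; X=x1-(i+.5)/s
        Y,X=Y[ok],X[ok]
        if len(X)<50: print(n,lab,"no");continue
        f=np.polyfit(Y,X,1)
        for _ in range(8):
            e=abs(X-np.polyval(f,Y)); m=e<max(.0006,np.median(e)*1.5); f=np.polyfit(Y[m],X[m],1)
        print(n,lab,"yaw",-np.degrees(np.arctan(f[0])).round(2),"x at y=-.1",np.polyval(f,-.1).round(4),m.mean().round(2),len(X))
E
```

```text
8 base yaw 0.95 x at y=-.1 0.4189 0.95 480
8 base2 yaw 0.87 x at y=-.1 0.4189 0.84 400
9 base yaw 0.94 x at y=-.1 0.4188 0.95 480
9 base2 yaw 0.95 x at y=-.1 0.4189 0.94 400
10 base yaw 0.9 x at y=-.1 0.4188 0.97 480
10 base2 yaw 0.95 x at y=-.1 0.4188 0.96 400
11 base yaw 0.61 x at y=-.1 0.419 0.82 480
11 base2 yaw 1.01 x at y=-.1 0.4192 0.7 400
12 base yaw 0.96 x at y=-.1 0.4192 0.89 460
12 base2 yaw 0.89 x at y=-.1 0.4192 0.88 400
```

View pics/o_wrist11.png

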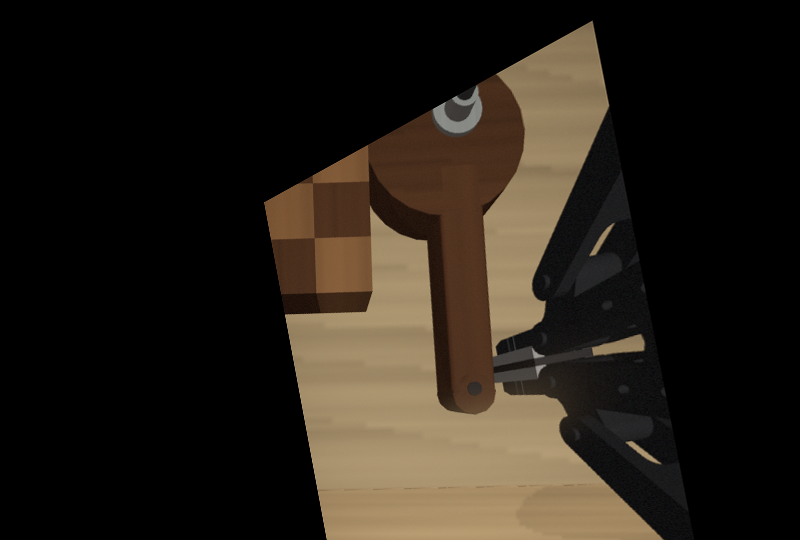

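Call:
{"api": "apply_moves", "payload": {"moves": [0,-0.006,0,-0.01,0,0,0.08,0,0,0,-0.03,0,0,0.08,0,0,0,-0.035,0,0,0.08,0,0,0.02,-0.035,0,0,0.075,0,0.02,0.03,-0.025,0,0,0,0,0.02,0.03,-0.025,0,0,0,0,0.015,0.01,0,0,0,0,0,0,0,0,0,0,0]}}

```text
clock: 24.53
position: [0.5839, -0.0575, 0.1969]
ee_rot: [-0.001, 0.706, 0.708, -0.006]
contact_force: [0.1, -0.3, -1.6]
width: -0.0
```

```bash
python3 go.py .58 -.06 .2; python3 arm.py 13
```

```text
t 24.53 pos [ 0.5839 -0.0575  0.1969] F [ 0.1 -0.3 -1.6] shift [-0.0025 -0.004  -0.003 ] down [0.007 0.009 1.   ] tool x ang 90.2
```

View pics/wrist13.png

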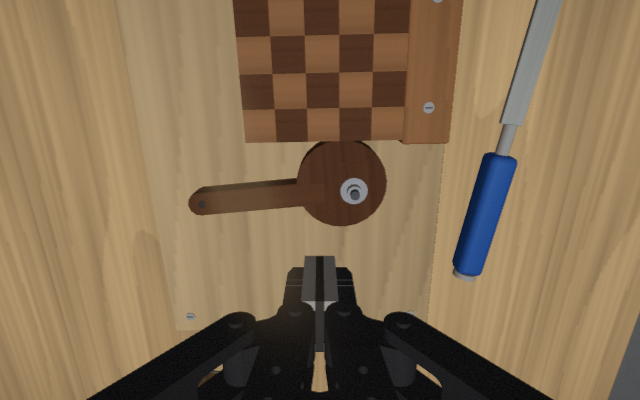

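Call:
{"api": "apply_moves", "payload": {"moves": [0,0.03,0,0,0,0.007,0,0,0.03,0,0,0,0,0,0,0.03,0,0,0,0,0,0,0.01,0,0,0,0,0,0,0,0,0,0,0,0,0,0,0,0,0,0,0,0,0,0,0,0,0,0,0,0,0,0,0,0,0]}}

```text
clock: 25.3
position: [0.5724, 0.034, 0.189]
ee_rot: [-0.007, 0.709, 0.705, -0.013]
contact_force: [-0.1, -0.2, 0.5]
width: 0.0003
```

```bash
python3 go.py .58 -.06 .2; python3 arm.py 14; python3 - <<'E'
import pickle,cv2
d=pickle.load(open("pics/wrist14.pkl","rb"));z=cv2.resize(d["image"][0:300,150:550],None,fx=2,fy=2,interpolation=cv2.INTER_CUBIC); cv2.imwrite("pics/zw14.png",z[:,:,::-1])
E
```

```text
t 25.3 pos [0.5724 0.034  0.189 ] F [-0.1 -0.2  0.5] shift [-0.094   0.0079 -0.0104] down [0.009 0.029 1.   ] tool x ang 89.7
```

View pics/zw14.png

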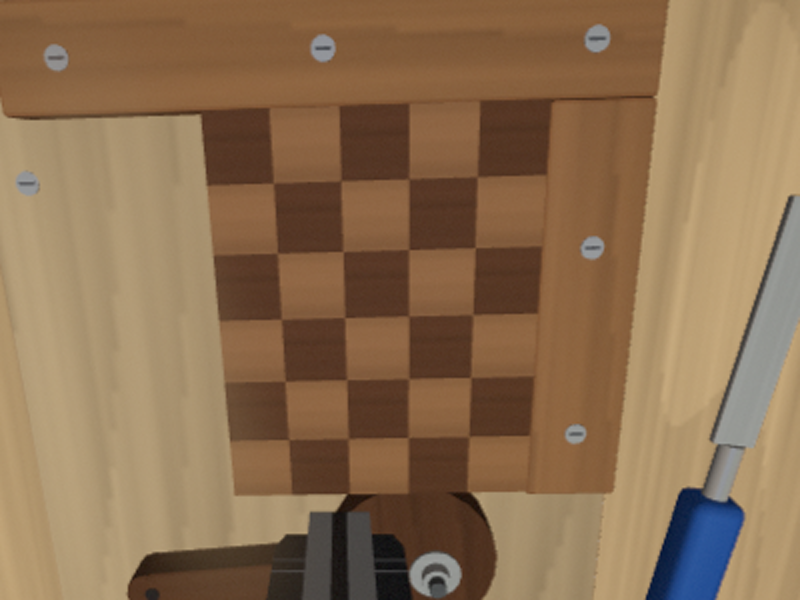

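```bash
cat > meas.py <<'E'
import sys
from h import *
def lines(d,z,x0,x1,y0,y1,sign):
    s=4000;o=ortho(d,z,x0,x1,y0,y1,s).astype(float).mean(2);k=cv2.GaussianBlur(o,(0,0),4)
    g=np.gradient(k,axis=1)[:,12:-12]*sign; i=g.argmax(1)+12; X=x1-(np.arange(len(i))+.5)/s; Y=y1-(i+.5)/s
    f=np.polyfit(X,Y,1)
    for _ in range(8):
        e=abs(Y-np.polyval(f,X)); m=e<max(.0005,np.median(e)*1.5); f=np.polyfit(X[m],Y[m],1)
    return np.degrees(np.arctan(f[0])),np.polyval(f,.49),m.mean()
def meas(d):
    # going +col = -y. arm: bright->dark at left edge (neg grad), dark->bright at right edge
    R=lines(d,.042,.485,.55,-.105,-.075,+1); L=lines(d,.042,.485,.55,-.082,-.055,-1)
    B=lines(d,.048,.53,.575,-.04,-.012,+1)
    print("arm R",np.round(R,4),"L",np.round(L,4),"board",np.round(B,4))
if __name__=="__main__":
    for n in sys.argv[1:]:
        d=pickle.load(open(f"pics/{n}.pkl","rb")); print(n); meas(d)
        cv2.imwrite(f"pics/m_{n}.png",ortho(d,.042,.45,.65,-.12,0,4000)[:,:,::-1])
E
python3 meas.py wrist13 top7 wrist8 wrist9 wrist10 top13
```

```text
wrist13
arm R [ 5.8571 -0.0909  1.    ] L [ 5.812 -0.064  1.   ] board [ 1.3191 -0.0257  1.    ]
top7
arm R [ 6.1521 -0.094   0.8308] L [ 6.3104 -0.0702  0.9885] board [ 2.4741 -0.0287  0.9106]
wrist8
arm R [ 5.4162 -0.0897  0.9269] L [ 4.9004 -0.0612  0.7269] board [ 1.8756 -0.0264  0.8212]
wrist9
arm R [ 4.7516 -0.0883  0.9269] L [-22.7271  -0.0562   0.6538] board [ 2.0359 -0.0268  0.7151]
wrist10
arm R [ 6.5579 -0.0922  1.    ] L [ 6.5258 -0.0653  1.    ] board [ 1.9557 -0.0266  0.9832]
top13
arm R [ 6.7082 -0.0903  0.8   ] L [ 6.3835 -0.0755  0.5885] board [ 4.2841 -0.0237  0.743 ]
```

```bash
python3 - <<'E'
import cv2;a=cv2.imread('pics/m_wrist13.png');b=cv2.imread('pics/m_top7.png')
import numpy as np; cv2.imwrite('pics/mm.png',cv2.resize(np.hstack([a,b]),(720,600)))
E
```

```text
(no output)
```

View pics/mm.png

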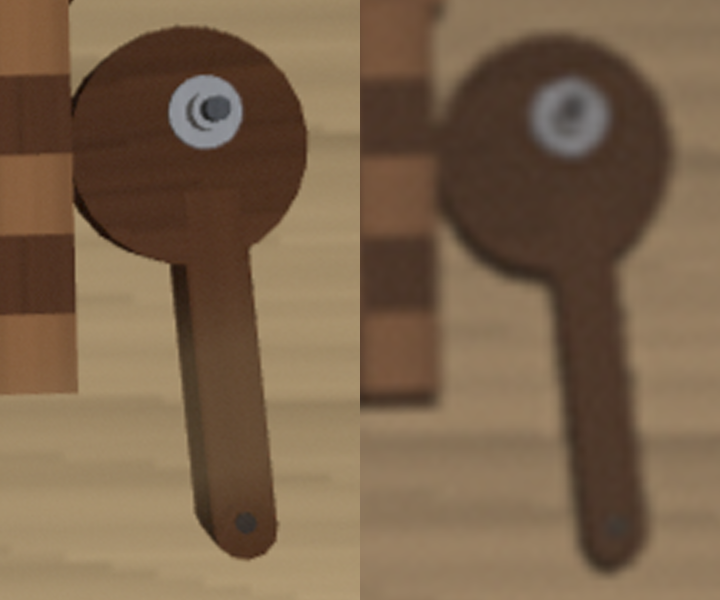

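Call:
{"api": "apply_moves", "payload": {"moves": [0,-0.02,-0.02,0.01,-0.02,0.009,-0.02,0,-0.025,-0.025,0.025,-0.009,0,0,0,-0.025,-0.025,0.025,0,0,0,0,-0.012,-0.01,0.025,0,0,0,0,0,0,0.01,0,0,0,0,0,0,0,0,0,0,0,0,0,0,0,0,0,0,0,0,0,0,0,0]}}

```text
clock: 26.07
position: [0.4941, -0.0571, 0.0938]
ee_rot: [0.005, 0.704, 0.71, 0.004]
contact_force: [0.6, -0.2, 0.8]
width: 0.0001
```

```bash
python3 go.py .49 -.045 .03
```

```text
t 26.07 pos [ 0.4941 -0.0571  0.0938] F [ 0.6 -0.2  0.8] shift [ 0.0122 -0.0047  0.0637] down [ 0.001 -0.012  1.   ] tool x ang 90.5
```

Call:
{"api": "apply_moves", "payload": {"moves": [0,0.014,-0.006,0,0,0,0,0,0.004,0,0.02,0,0,0,0,0,0,0.02,0,0,0,0,0,0,0.015,0,0,0,0,0,0,0.004,0,0,0,0,0,0,0,0,0,0,0,-0.008,0,0,0,0,0,0,-0.008,0,0,0,0,0]}}

```text
clock: 26.73
position: [0.5026, -0.0549, 0.0425]
ee_rot: [0.015, 0.701, 0.713, 0.01]
contact_force: [0.5, 0.6, -0.3]
width: 0.0003
```

Call:
{"api": "apply_moves", "payload": {"moves": [0,-0.006,0,0,0,0,0,0,-0.007,0,0,0,0,0,0,-0.007,0,0,0,0,0,0,-0.006,0,0,0,0,0,0,-0.006,0,0,0,0,0,0,-0.006,0,0,0,0,0,0,-0.006,0,0,0,0,0,0,0,0,0,0,0,0]}}

```text
clock: 27.4
position: [0.5064, -0.1079, 0.0468]
ee_rot: [0.019, 0.703, 0.711, 0.012]
contact_force: [-0.3, 0.6, -0.9]
width: -0.0001
```

```bash
python3 go.py .475 .09 .03; python3 arm.py 15
```

```text
t 27.4 pos [ 0.5064 -0.1079  0.0468] F [-0.3  0.6 -0.9] shift [ 0.1985 -0.0296  0.0135] down [ 0.01  -0.043  0.999] tool x ang 90.7
```

View pics/wrist15.png

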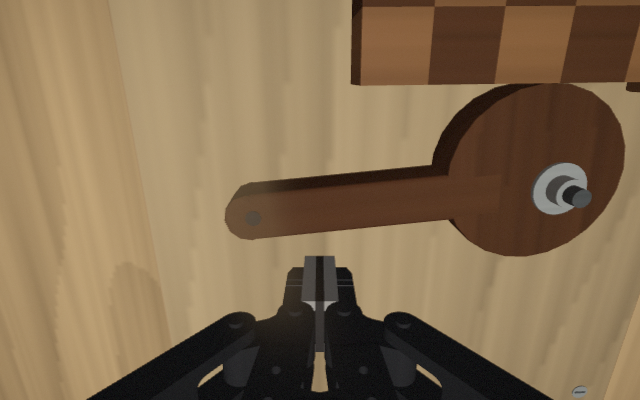

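Call:
{"api": "apply_moves", "payload": {"moves": [0,0,0,-0.025,0.043,0.01,0,0,0.03,-0.02,-0.015,0,0,0,0,0.04,-0.02,0,0,0,0,0,0.04,0,0,0,0,0,0,0.04,0,0,0,0,0,0,0.04,0,0.01,0,0,0,0,0,0,0.015,0,0,0,0,0,0,0,0,0,0]}}

```text
clock: 28.17
position: [0.4631, 0.0903, 0.0637]
ee_rot: [-0.0, 0.703, 0.711, 0.002]
contact_force: [-0.6, -0.5, 0.7]
width: 0.0
```

```bash
python3 go.py .47 .09 .032
```

```text
t 28.17 pos [0.4631 0.0903 0.0637] F [-0.6 -0.5  0.7] shift [-0.0004  0.0068  0.0317] down [-0.003 -0.002  1.   ] tool x ang 90.6
```

Call:
{"api": "apply_moves", "payload": {"moves": [0,0,0.006,0.012,0,0,0,0,0,0.008,0.012,0,0,0,0,0,0.01,0.005,0,0,0,0,0,0.008,0.002,0,0,0,0,0,0.005,0.001,0,0,0,0,0,0.005,0,-0.005,0,0,0,0,0.006,0,-0.01,0,0,0,0,0.007,0,-0.01,0,0]}}

```text
clock: 28.83
position: [0.5049, 0.0901, 0.029]
ee_rot: [-0.005, 0.704, 0.71, -0.002]
contact_force: [-14.4, 1.5, 9.6]
width: -0.0003
```

```bash
python3 go.py .47 .09 .032
```

```text
t 28.83 pos [0.5049 0.0901 0.029 ] F [-14.4   1.5   9.6] shift [ 0.0002 -0.0349 -0.0027] down [-0.005  0.01   1.   ] tool x ang 90.5
```

Call:
{"api": "apply_moves", "payload": {"moves": [0,0,0.007,-0.002,-0.01,0,0,0,0,0.008,-0.002,-0.01,0,0,0,0,0.008,-0.002,-0.01,0,0,0,0,0.008,-0.002,-0.01,0,0,0,0,0.008,-0.002,-0.01,0,0,0,0,0.004,0,0,0,0,0,0,-0.006,0,0,0,0,0,0,-0.01,0,0,0,0]}}

```text
clock: 29.5
position: [0.4896, 0.0891, 0.0301]
ee_rot: [-0.021, 0.707, 0.707, -0.016]
contact_force: [0.7, -0.5, -0.2]
width: -0.0
```

```bash
python3 go.py .45 -.14 .06; python3 arm.py 16;python3 - <<'E'
import pickle,cv2
d=pickle.load(open("pics/top16.pkl","rb"));
from h import *
cv2.imwrite("pics/z16.png",ortho(d,.045,.42,.66,-.16,.15,2400)[:,:,::-1])
E
```

```text
t 29.5 pos [0.4896 0.0891 0.0301] F [ 0.7 -0.5 -0.2] shift [-0.2289 -0.041  -0.0297] down [-0.008  0.052  0.999] tool x ang 89.9
```

View pics/wrist16.png

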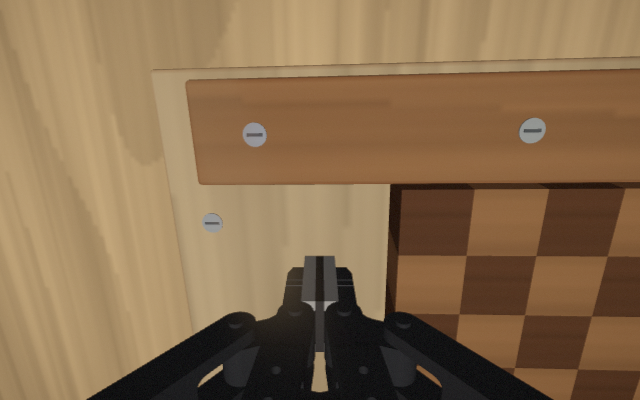

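View pics/z16.png

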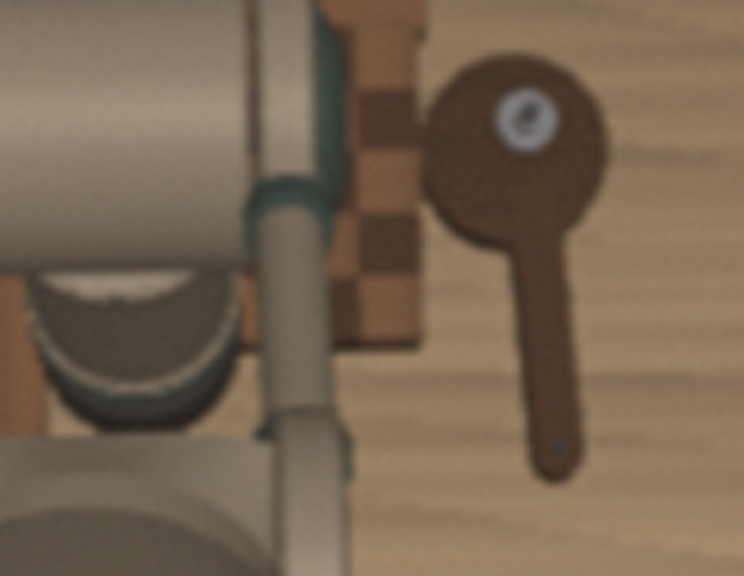

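Call:
{"api": "apply_moves", "payload": {"moves": [0,0,-0.01,-0.02,-0.025,-0.008,0,0,-0.025,0,-0.03,-0.025,0,-0.02,0,-0.038,0,0,0,0,0,0,-0.038,0,0,0,0,0,0,-0.038,0,0,0,0,0,0,-0.038,0,0,0,0,0,0,-0.038,0.005,0,0,0,0,0,-0.01,0,0,0,0,0]}}

```text
clock: 30.27
position: [0.4954, -0.1446, 0.0883]
ee_rot: [0.009, 0.697, 0.717, 0.004]
contact_force: [0.4, -0.3, 0.5]
width: -0.0001
```

```bash
python3 go.py .5 -.122 .03
```

```text
t 30.27 pos [ 0.4954 -0.1446  0.0883] F [ 0.4 -0.3  0.5] shift [0.0228 0.0041 0.0583] down [ 0.007 -0.019  1.   ] tool x ang 91.7
```

Call:
{"api": "apply_moves", "payload": {"moves": [0,0.006,0.003,0.018,0.018,0.007,0,0,0.006,0,0.018,0,0,0,0,0.003,0,0.014,0,0,0,0,0,0,0.008,0,0,0,0,0,0,0.003,0,0,0,0,0,0,0,0,0,0,0,0.004,0,0,0,0,0,0,0.004,0,0,0,0,0]}}

```text
clock: 30.93
position: [0.5045, -0.1297, 0.0298]
ee_rot: [0.009, 0.701, 0.713, 0.003]
contact_force: [-1.0, 0.6, -0.3]
width: 0.0002
```

```bash
python3 go.py .5 -.1 .03
```

```text
t 30.93 pos [ 0.5045 -0.1297  0.0298] F [-1.   0.6 -0.3] shift [ 0.0298 -0.0039 -0.0005] down [ 0.008 -0.016  1.   ] tool x ang 91.0
```

Call:
{"api": "apply_moves", "payload": {"moves": [0,0.006,0,0,0.015,0.008,0,0,0.006,0,0,0,0,0,0,0.006,0,0,0,0,0,0,0.005,0,0,0,0,0,0,0.004,0,0,0,0.005,0,0,0.004,0,0,0,0.005,0,0,0.006,0,0,0,0.008,0,0,0.007,0,0,0,0.01,0]}}

```text
clock: 31.6
position: [0.5051, -0.0971, 0.0325]
ee_rot: [0.003, 0.692, 0.722, -0.001]
contact_force: [-3.3, -24.1, -4.9]
width: -0.0001
```

```bash
python3 go.py .5 -.1 .03; python3 arm.py 17; python3 meas.py wrist17
```

```text
t 31.6 pos [ 0.5051 -0.0971  0.0325] F [ -3.3 -24.1  -4.9] shift [-0.0027 -0.0052  0.0025] down [ 0.005 -0.003  1.   ] tool x ang 92.4
wrist17
arm R [ 3.8747 -0.0864  0.9231] L [-22.7907  -0.0555   0.6462] board [ 1.739  -0.026   0.8659]
```

Call:
{"api": "apply_moves", "payload": {"moves": [0,0.008,0,0,0,0.01,0.005,0,0.009,0,0,0,0.012,0.005,0,0.01,0,0,0,0.014,0.005,0,0.01,0,0,0,0.014,0.005,0,0.01,0,0,0,0.014,0.005,0,0.01,0,0,0,0.014,0.005,0,0.01,0,0,0,0.014,0.005,0,0.01,0,0,0,0.014,0.005]}}

```text
clock: 32.37
position: [0.5053, -0.0966, 0.0329]
ee_rot: [0.015, 0.68, 0.733, -0.013]
contact_force: [-4.5, -34.2, -5.8]
width: -0.0001
```

```bash
python3 go.py .5 -.1 .03; python3 arm.py 18; python3 meas.py wrist18
```

```text
t 32.37 pos [ 0.5053 -0.0966  0.0329] F [ -4.5 -34.2  -5.8] shift [-0.0029 -0.0055  0.003 ] down [ 0.04  -0.001  0.999] tool x ang 94.3
wrist18
arm R [ 3.5932 -0.0858  0.9269] L [-23.489   -0.0564   0.6808] board [ 1.6354 -0.0259  0.7877]
```

Call:
{"api": "apply_moves", "payload": {"moves": [0,-0.006,0,0,0,0,0,0,-0.006,0,0,0,0.02,0.025,0,-0.002,0,0,0,0.02,0.025,0,0,0,0,0,0,0,0,0,0,0,0,0,0,0,0,0,0,0,0,0,0,0,0,0,0,0,0,0,0,0,0,0,0,0]}}

```text
clock: 33.13
position: [0.5064, -0.1135, 0.0337]
ee_rot: [0.002, 0.698, 0.716, 0.0]
contact_force: [-0.5, -0.5, -0.1]
width: -0.0003
```

```bash
python3 go.py .5 -.1 .03; python3 arm.py 19; python3 meas.py wrist19
```

```text
t 33.13 pos [ 0.5064 -0.1135  0.0337] F [-0.5 -0.5 -0.1] shift [ 0.0137 -0.0061  0.0037] down [ 0.002 -0.002  1.   ] tool x ang 91.4
wrist19
arm R [ 5.1028 -0.089   1.    ] L [ 4.9145 -0.0628  0.9962] board [ 1.8331 -0.0266  1.    ]
```

View pics/wrist19.png

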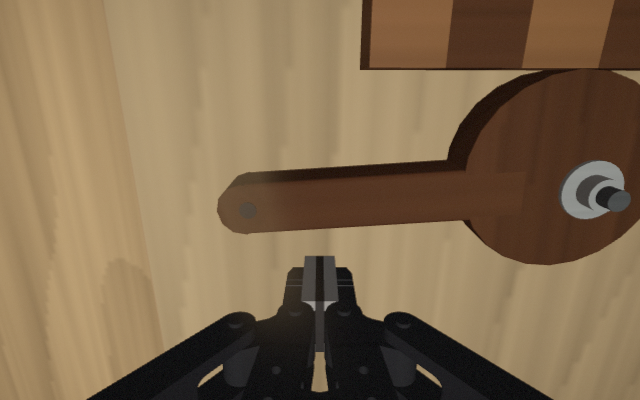

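Call:
{"api": "apply_moves", "payload": {"moves": [0,-0.001,-0.012,0.001,0,0,0,0,0,-0.01,0.001,0,0,0,0,0.005,0,0,0,0,0,0,0.005,0,0,0,0.003,0,0,0.006,0,0,0,0.006,0,0,0.007,0,0,0,0.01,0.004,0,0.009,0,0,0,0.012,0.005,0,0.01,0,0,0,0.014,0.006]}}

```text
clock: 33.9
position: [0.4827, -0.0942, 0.0318]
ee_rot: [0.002, 0.692, 0.722, -0.002]
contact_force: [-6.6, -34.7, -6.8]
width: -0.0
```

```bash
python3 go.py .5 -.1 .03
```

```text
t 33.9 pos [ 0.4827 -0.0942  0.0318] F [ -6.6 -34.7  -6.8] shift [-0.0066  0.017   0.0019] down [0.005 0.    1.   ] tool x ang 92.4
```

Call:
{"api": "apply_moves", "payload": {"moves": [0,0.009,0,0,0,0.012,0.01,0,0.009,0,0,0,0.012,0.01,0,0.009,0,0,0,0.012,0.01,0,0.009,0,0,0,0.012,0.01,0,0.004,0,0,0,0,0,0,-0.003,0,0,0,0,0,0,-0.01,0,0,0,0.01,0,0,-0.01,0,0,0,0.01,0]}}

```text
clock: 34.57
position: [0.4852, -0.1197, 0.0331]
ee_rot: [0.006, 0.689, 0.725, -0.008]
contact_force: [-1.2, 0.7, -0.6]
width: -0.0004
```

```bash
python3 go.py .5 -.1 .03; python3 arm.py 20; python3 meas.py wrist20
```

```text
t 34.57 pos [ 0.4852 -0.1197  0.0331] F [-1.2  0.7 -0.6] shift [0.019  0.0158 0.0027] down [0.019 0.004 1.   ] tool x ang 92.9
wrist20
arm R [ 3.3183 -0.0853  1.    ] L [ 2.0866 -0.0597  0.9462] board [ 1.9816 -0.0277  0.9385]
```

View pics/wrist20.png

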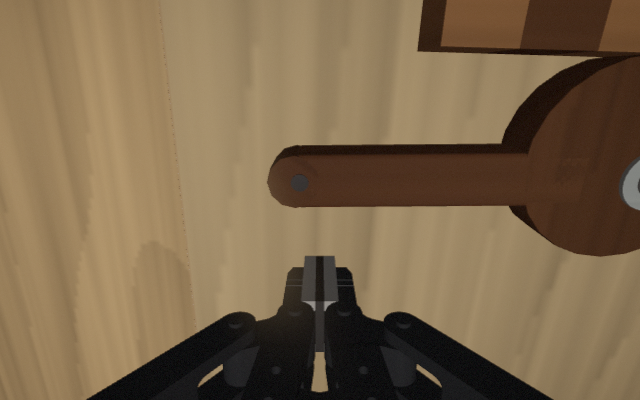

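Call:
{"api": "apply_moves", "payload": {"moves": [0,-0.006,0,-0.02,0,0.019,0.03,0,0,0,-0.035,0,0,0,0,0,0.01,-0.035,0,0,0,0,0.02,0.02,-0.03,0,0,0,0,0.03,0.02,-0.02,0,0,0,0,0.03,0.02,-0.01,0,0,0,0,0.02,0.01,0,0,0,0,0,0,0,0,0,0,0]}}

```text
clock: 35.33
position: [0.5676, -0.0139, 0.1899]
ee_rot: [-0.005, 0.703, 0.711, 0.002]
contact_force: [0.4, 0.1, -0.9]
width: 0.0001
```

```bash
python3 go.py .6 .06 .19; python3 arm.py 21; python3 meas.py wrist21
```

```text
t 35.33 pos [ 0.5676 -0.0139  0.1899] F [ 0.4  0.1 -0.9] shift [0.0735 0.0332 0.0005] down [-0.01   0.004  1.   ] tool x ang 90.6
wrist21
arm R [ 3.4159 -0.0855  1.    ] L [-21.704   -0.0579   0.6385] board [ 1.4114 -0.0257  0.9497]
```

Call:
{"api": "apply_moves", "payload": {"moves": [0,0.025,0,0,0,0,0,0,0.03,0.008,0,0,0,0,0,0.03,0.008,0,0,0,0,0,0.02,0.008,0,0,0,0,0,0,0,0,0,0,0,0,0,0,0,0,0,0,0,0,0,0,0,0,0,0,0,0,0,0,0,0]}}

```text
clock: 36.1
position: [0.5805, 0.0842, 0.1834]
ee_rot: [-0.009, 0.706, 0.708, -0.008]
contact_force: [0.3, -0.5, -0.6]
width: -0.0001
```

```bash
python3 go.py .6 .06 .19; python3 arm.py 22; python3 - <<'E'
import pickle,cv2
d=pickle.load(open("pics/wrist22.pkl","rb"));z=cv2.resize(d["image"][0:300,100:500],None,fx=2,fy=2,interpolation=cv2.INTER_CUBIC); cv2.imwrite("pics/zw22.png",z[:,:,::-1])
E
```

```text
t 36.1 pos [0.5805 0.0842 0.1834] F [ 0.3 -0.5 -0.6] shift [-0.0242  0.0193 -0.0071] down [-0.     0.024  1.   ] tool x ang 90.1
```

View pics/zw22.png

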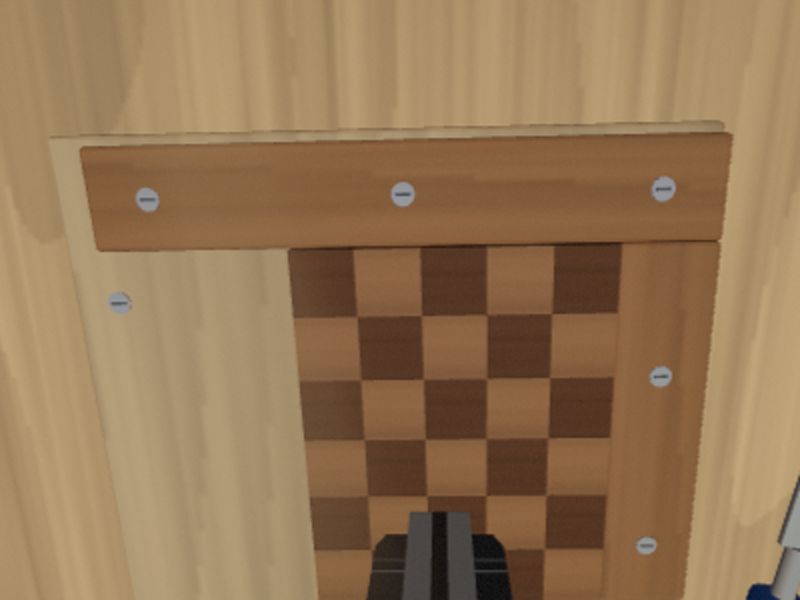

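View pics/wrist21.png

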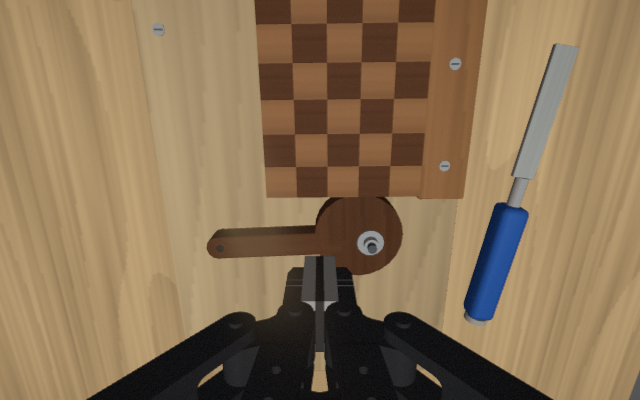

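Call:
{"api": "apply_moves", "payload": {"moves": [0,-0.025,0.025,0,-0.02,0,-0.02,0,-0.03,0.028,0,0,0,0,0,-0.03,0.028,0,0,0,0,0,-0.02,0.025,0,0,0,0,0,0,0.015,0,0,0,0,0,0,0,0,0,0,0,0,0,0,0,0,0,0,0,0,0,0,0,0,0]}}

```text
clock: 36.87
position: [0.7035, -0.0311, 0.182]
ee_rot: [-0.002, 0.702, 0.712, -0.002]
contact_force: [-0.2, 0.3, 0.7]
width: -0.0001
```

```bash
python3 go.py .6 .06 .19; python3 arm.py 23; python3 - <<'E'
import pickle,cv2
d=pickle.load(open("pics/wrist23.pkl","rb"));z=cv2.resize(d["image"][0:300,0:400],None,fx=2,fy=2,interpolation=cv2.INTER_CUBIC); cv2.imwrite("pics/zw23.png",z[:,:,::-1])
E
```

```text
t 36.87 pos [ 0.7035 -0.0311  0.182 ] F [-0.2  0.3  0.7] shift [ 0.0925 -0.1023 -0.0075] down [0.    0.006 1.   ] tool x ang 90.8
```

View pics/zw23.png

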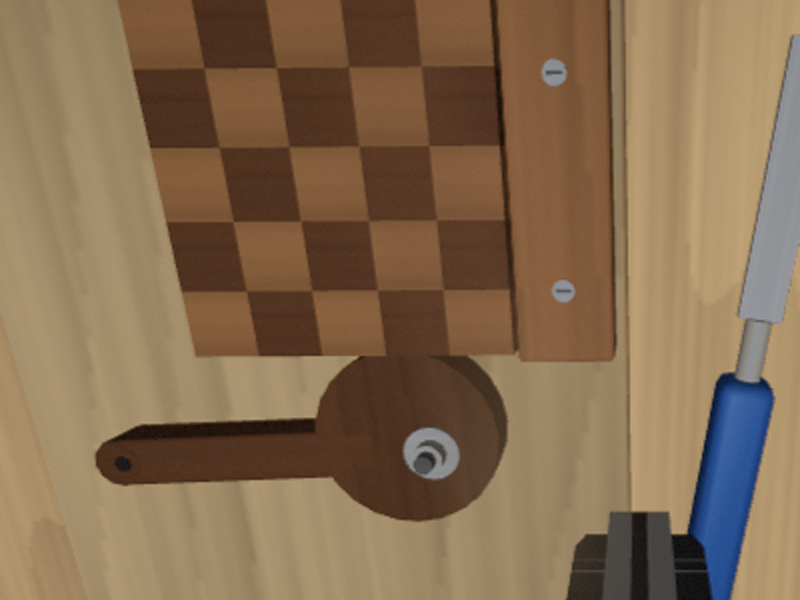

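```bash
python3 - <<'E'
from rig import workorder
print(workorder.sign_off())
E
```

```text
the job is handed in; nothing more can be done
None
```

I pushed the board home against the side fence and end stop, then pushed the cam lever round clockwise until it wedged the board. I handed the job in at about 37 s of the 58 s allowed, with the arm clear of everything.

- **Lever:** my first lever pushes, up to about 29 N, did not hold. The lever sprang back to between -174.7 and -175.5 degrees in the jig's frame, which is only about the touching angle. I pressed the board's near-left part into the end stop again, then pushed the lever near its tip with about 35 N. After letting go it rested at about -178 degrees (within half a degree or so). Two pictures 0.8 s apart agreed, which puts it inside the -177 to -181 range for firmly tight.
- **Extra force needed:** that is about three times the 10 N the brief expected, and I don't know why.
- **Board:** in the last pictures it looks flush along the fence. At the end stop the dark line is even and thin, about what the board's extra height explains. A gap of up to about 0.5 mm there can't be ruled out from the pictures. My readings of the board's angle disagreed with each other by up to about 0.8 degrees.
- **Missed move:** one try at backing the lever off ran too high and passed over the lever. Pictures showed it had not moved the lever.
- **Other objects:** I never touched the chisel, mallet, glue bottle or sanding block. A mid-job overview showed them where they started, and I took no full overview at the end.

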